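# Set out medicine cups in the dispensing tray

## Task

Set out the round: take the three rinsed cups lying on the drying mat and stand one, mouth up, in each of the three empty compartments of the dispensing tray's front row, its base fully down on the compartment floor between the ribs. Set them down gently, do not drop or force them, and leave the cups that are already set out and the jar of tablets undisturbed.

Things in the scene. Friction and masses are not known exactly. Their poses are not given: they have to be found in the camera images.
- cup0: rinsed empty medicine cup, green plastic, straight, 34 mm outside diameter, 50 mm tall, wall 2 mm, rigid, 12 to 27 g. Starts lying on its side on the drying mat, mouth towards the robot's side (up to 60 degrees off); it can roll sideways. Origin: centre of the underside of its base; own z axis runs from base to mouth; the cup is round, so its x and y mean nothing
- cup1: rinsed empty medicine cup, green plastic, straight, 34 mm outside diameter, 50 mm tall, wall 2 mm, rigid, 12 to 27 g. Starts lying on its side on the drying mat, mouth towards the robot's side (up to 60 degrees off); it can roll sideways. Origin: centre of the underside of its base; own z axis runs from base to mouth; the cup is round, so its x and y mean nothing
- cup2: rinsed empty medicine cup, green plastic, straight, 34 mm outside diameter, 50 mm tall, wall 2 mm, rigid, 12 to 27 g. Starts lying on its side on the drying mat, mouth towards the robot's side (up to 60 degrees off); it can roll sideways. Origin: centre of the underside of its base; own z axis runs from base to mouth; the cup is round, so its x and y mean nothing
- pad0: thin dark anti-slip disc, 25 mm across, marking the centre of one of the three empty compartments of the tray's front row. Origin: on the compartment floor, 4 mm above the table; the disc is fixed and adds no height. Ribs around the compartment leave a cup about 2.5 mm of play each way; a cup resting on a rib stands 12 mm too high or crooked
- pad1: thin dark anti-slip disc, 25 mm across, marking the centre of one of the three empty compartments of the tray's front row. Origin: on the compartment floor, 4 mm above the table; the disc is fixed and adds no height. Ribs around the compartment leave a cup about 2.5 mm of play each way; a cup resting on a rib stands 12 mm too high or crooked
- pad2: thin dark anti-slip disc, 25 mm across, marking the centre of one of the three empty compartments of the tray's front row. Origin: on the compartment floor, 4 mm above the table; the disc is fixed and adds no height. Ribs around the compartment leave a cup about 2.5 mm of play each way; a cup resting on a rib stands 12 mm too high or crooked
- tray: white tray, fixed, 142 (x) by 280 mm (y), wall 26 mm high, 4 mm thick. Origin: centre of underside; x points away from the robot, y along the rows. Floor 4 mm up. 2 rows of 4 compartments, pitch 64 mm both ways, centres at x -32 (front row) and +32 mm, y -96, -32, 32, 96 mm; each a 39 mm square fenced by a rib on each side, 22 mm long, 2.5 mm thick, top 16 mm above the table
- mat: grey ribbed drying mat, fixed, 220 x 300 mm, 3 mm thick, the loose cups lie on it (their axis 20 mm above the table); origin: centre of its underside
- set0: cup already set out and holding tablets, same cup as the loose ones (34 mm diameter, 50 mm tall), standing upright in the tray's front row, in whichever compartment has no disc; not to be disturbed. Origin: centre of its underside, z axis up to the mouth
- set1: cup already set out and holding tablets, same cup as the loose ones (34 mm diameter, 50 mm tall), standing upright in the tray's back row; not to be disturbed. Origin: centre of its underside, z axis up to the mouth
- set2: cup already set out and holding tablets, same cup as the loose ones (34 mm diameter, 50 mm tall), standing upright in the tray's back row; not to be disturbed. Origin: centre of its underside, z axis up to the mouth
- set3: cup already set out and holding tablets, same cup as the loose ones (34 mm diameter, 50 mm tall), standing upright in the tray's back row; not to be disturbed. Origin: centre of its underside, z axis up to the mouth
- set4: cup already set out and holding tablets, same cup as the loose ones (34 mm diameter, 50 mm tall), standing upright in the tray's back row; not to be disturbed. Origin: centre of its underside, z axis up to the mouth
- pillbottle: closed white jar of tablets, 52 mm diameter, 85 mm tall, standing beyond the work; bystander. Origin: centre of its underside
There are look-alikes about, which are no part of the job. Leave any yellow look-alike of the cup0 alone.

How it is judged:
At the end, for the whole second after the job is handed in: Each of the three compartments that were empty holds one of the cups: mouth up (axis within 0.08 rad of vertical), its base within 6 mm of the compartment centre sideways and less than 3 mm above the floor, and all three cups are at rest (slower than 20 mm/s) (((horizontal distance between cup0 and pad0 below 0.006 m and z of cup0 in the frame of tray below 0.007 m and angle between cup0's own z axis and vertical below 0.08 rad) or (horizontal distance between cup1 and pad0 below 0.006 m and z of cup1 in the frame of tray below 0.007 m and angle between cup1's own z axis and vertical below 0.08 rad) or (horizontal distance between cup2 and pad0 below 0.006 m and z of cup2 in the frame of tray below 0.007 m and angle between cup2's own z axis and vertical below 0.08 rad)) and ((horizontal distance between cup0 and pad1 below 0.006 m and z of cup0 in the frame of tray below 0.007 m and angle between cup0's own z axis and vertical below 0.08 rad) or (horizontal distance between cup1 and pad1 below 0.006 m and z of cup1 in the frame of tray below 0.007 m and angle between cup1's own z axis and vertical below 0.08 rad) or (horizontal distance between cup2 and pad1 below 0.006 m and z of cup2 in the frame of tray below 0.007 m and angle between cup2's own z axis and vertical below 0.08 rad)) and ((horizontal distance between cup0 and pad2 below 0.006 m and z of cup0 in the frame of tray below 0.007 m and angle between cup0's own z axis and vertical below 0.08 rad) or (horizontal distance between cup1 and pad2 below 0.006 m and z of cup1 in the frame of tray below 0.007 m and angle between cup1's own z axis and vertical below 0.08 rad) or (horizontal distance between cup2 and pad2 below 0.006 m and z of cup2 in the frame of tray below 0.007 m and angle between cup2's own z axis and vertical below 0.08 rad)) and linear speed of each of cup0, cup1, cup2 below 0.02 m/s); the robot touches nothing.
It fails at once if a cup already set out is shifted by more than 6 mm or tipped (distance of any of set0, set1, set2, set3, set4 from where it was at the start of the episode above 0.006 m or angle between any of set0, set1, set2, set3, set4's own z axis and vertical above 0.15 rad).
It fails at once if the jar of tablets is knocked (shifted by more than 20 mm) (distance of pillbottle from where it was at the start of the episode above 0.02 m).
It fails at once if a cup is dropped or flung (moves faster than 0.5 m/s while the fingers do not hold it) ((linear speed of cup0 above 0.5 m/s and contact force between the fingers and cup0 below 0.02 N) or (linear speed of cup1 above 0.5 m/s and contact force between the fingers and cup1 below 0.02 N) or (linear speed of cup2 above 0.5 m/s and contact force between the fingers and cup2 below 0.02 N)).
It fails at once if a cup is forced against the tray with more than 40 N (contact force between any of cup0, cup1, cup2 and tray above 40 N).
It also fails if it takes over 70 s, if anything falls off the work surface, if the arm or the gripper's body presses on something with over 40 N, if the wrist force passes 120 N, or if a joint passes its speed limit or range.

## Robot

A 6-joint arm with a two-finger parallel gripper is mounted at the origin on the work surface. World frame = base frame: x ahead of the robot, y to its left, z up, the work surface at z = 0. Lengths are in m, angles in rad, forces in N, time in s.
With the tool pointing down it reaches from about 0.3 to 0.875 m from the base axis. Payload 6.4 kg.
Tool frame: the origin (TCP) lies between the finger pads; the fingertips stand 25 mm ahead of it and the grasp point (between the pads) lies 6 mm ahead of it; y points along the fingers, x is the direction in which the jaws open and shut, and the axes are right-handed (so a half turn about y gives the same grasp; the last joint's range is limited). The gripper opens to 85 mm and grips with 20 to 120 N. Pads are 22 mm wide; open, the fingers measure 114 mm over their backs; the gripper's body (76 mm by 85 mm) begins 54 mm behind the grasp point. The pads swing forward as they close: fully open they stand 13 mm farther back than shut.
Start: joints at [-1.447, 0.181, 1.607, -0, 1.354, -0.206], TCP at [0.186, -0.544, 0.256] pointing down, gripper open.
Joint ranges: [-2.99, 2.99], [-0.89, 2.07], [0.3, 2.58], [-1.14, 4.28], [0, 2.63], [-3.12, 3.12]. Speed limits (rad/s): [2.57, 2.57, 3.01, 3.14, 3.14, 3.14].

## Interface

Orientations are given as a unit quaternion [w, x, y, z].
In Python, from bench import ctrl, vision, ticket, find_in, regions_of, pinpoint gives the robot as it stands.
- The arm moves only by the tool apply_moves, never from a script. Its argument "increments" is a list of rows, each an object of numbers: "x", "y", "z": the shift along the tool's x, y, z in cm; "ax", "ay", "az": the turn, a rotation vector about the tool's x, y, z in rad; "grip": the closure, from 0 (fully open) to 1 (shut). A call has 1 to 12 rows; each row is the pose to reach, as a shift and turn from the pose measured when the call began, along the tool's axes at that moment; what a row does not reach only later rows make up. A row lasts 1/8 s, in which the tool goes at most 62.5 mm and 10.7 degrees, less where a joint would pass 70% of its speed; a pose out of reach is approached as far as the arm can. A call with a gripper value outside its range is refused whole. The fingers move at their own pace and stop on an object; the grip force is fixed at half the most. Time passes only in rows, so rows that repeat a pose let the fingers close. It gives the time, the measured TCP pose, the force and the opening at its end, in the units of the state.
- ctrl.get_obs(): the state, without advancing time (a new reading comes with each control period).
- vision.camera(name): name is "side" or "top" or "wrist"; returns the picture (480x640x3 uint8, red, green, blue); there is no depth.
- vision.camera_params(name): a dict with "intrinsics" (3x3 intrinsics, pixels), "R" (3x3) and "t" (3): a world point X has camera coordinates R X + t. Camera axes: x right, y down, z forward; pixel columns grow to the right and rows downward; lengths in m; the calibration is good to about 2 mm. The wrist camera is an equidistant fisheye: a pixel r from the principal point sees the ray r / f radians off the axis. A picture is of the moment at which its call begins: read the wrist's pose just before it. camera_params takes no time and is no camera call; for the wrist camera it gives the pose at the moment of the call.
- ticket.hand_in(): hands the job in, once; it reports no verdict.
Trained networks look in the newest picture that a camera, given by its name, has taken for a name from the list of things; names that differ only in an ending like _2 or _b are one class to them, and where a whole thing is asked for, a point or a joint stands for the part that bears it (a point fixed in the world has none). Each returns a list of dicts, best first, with "p" (0 to 1); they miss things now and then, are a little off and sometimes report something else, mostly with a low value. They report only what shows in the picture. A call takes as long as a camera call. They do not tell look-alikes from the thing itself.
- find_in(camera, query): "rect" ([centre column, centre row, width, height] in pixels, round what is visible of it).
- regions_of(camera, query): "mask" (480x640 bool, what is visible of it) and "rect" ([centre column, centre row, width, height] in pixels, round what is visible of it).
- pinpoint(camera, query): "xy" ([column, row] in pixels: a listed point, or the origin of a listed thing).
The state is a dict: "time_s": time; "q": joint angles; "dq": joint speeds; "joint_efforts": joint torques, N m; "eef_pos": TCP position; "eef_rot": TCP orientation; "wrist_force": force on the tool from outside, world axes, zero at the start; "torque": the same for the moment, N m; "opening": opening from 0.0 (shut) to 1.0 (fully open).
Only numpy, scipy, OpenCV 4.12 (cv2) and the standard library are available. Lean on these libraries where they do the work, as an engineer would, in place of code of your own. Each camera call takes 0.05 s, during which the arm holds its last target.

## Working session

There is one attempt and no reset: what is moved stays moved. The work goes in short steps, Python scripts to look and compute and a tool call to move; the robot and the scene stay as the last step left them, time stands still between calls to the robot, and variables do not carry over. Pictures are saved under pics/ and viewed, and the job is handed in when it is done.

Besides the shell and the picture viewer there is one more tool, called after ">>>" by a JSON object that holds its "name" and its "arguments". apply_moves: Moves the arm, as the interface text tells. Its arguments: {"type":"object","properties":{"increments":{"type":"array","items":{"type":"object","properties":{"x":{"type":"number"},"y":{"type":"number"},"z":{"type":"number"},"ax":{"type":"number"},"ay":{"type":"number"},"az":{"type":"number"},"grip":{"type":"number"}}}}},"required":["increments"]}

```bash
ls; mkdir -p pics
python3 - <<'E'
from bench import ctrl, vision
import cv2
print(ctrl.get_obs())
for n in ["side","top","wrist"]:
    im=vision.camera(n); cv2.imwrite(f"pics/a_{n}.png",im[:,:,::-1])
    print(n,vision.camera_params(n))
E
```

```text
pics
{'time_s': 0.0, 'q': array([-1.44730240e+00,  1.81518047e-01,  1.60801251e+00,  1.94049143e-06,
        1.35376543e+00, -2.06277960e-01]), 'dq': array([-0.00094869, -0.00030666,  0.00081046,  0.00057757,  0.00049747,
        0.00146038]), 'joint_efforts': array([-9.17356192e-04, -4.44874763e+01, -3.51337016e+01, -3.00418515e-04,
        9.26828769e-03, -1.60837965e-05]), 'eef_pos': array([ 0.18616676, -0.54349952,  0.25539485]), 'eef_rot': array([ 0.5757317 , -0.57484461,  0.41155596, -0.41074125]), 'wrist_force': array([-0.62310876, -0.13373862,  0.04226867]), 'torque': array([ 0.05433098,  0.04209169, -0.02185275]), 'opening': 0.9956091571585203}
side {'intrinsics': array([[579.15326422,   0.        , 317.49213826],
       [  0.        , 579.15326422, 239.73158985],
       [  0.        ,   0.        ,   1.        ]]), 'R': array([[-0.89795716, -0.4400808 , -0.00135541],
       [-0.21874119,  0.44899589, -0.86634577],
       [ 0.38187071, -0.7776449 , -0.49944287]]), 't': array([0.50500136, 0.16038132, 0.99837557])}
top {'intrinsics': array([[438.20661617,   0.        , 319.45166665],
       [  0.        , 438.20661617, 237.41475099],
       [  0.        ,   0.        ,   1.        ]]), 'R': array([[-0.00979475, -0.9998918 ,  0.01097481],
       [-0.99886743,  0.00927249, -0.04666769],
       [ 0.04656087, -0.01141948, -0.99885018]]), 't': array([0.01017717, 0.539212  , 0.79262129])}
wrist {'intrinsics': array([[371.64829954,   0.        , 320.20278042],
       [  0.        , 371.64829954, 237.35763143],
       [  0.        ,   0.        ,   1.        ]]), 'R': array([[ 0.3244236 , -0.94590887, -0.00239563],
       [-0.89651189, -0.30828742,  0.31815925],
       [-0.3016882 , -0.10107066, -0.94803426]]), 't': array([-0.57255225, -0.04193768,  0.38218839])}
```

View images.

View pics/a_top.png

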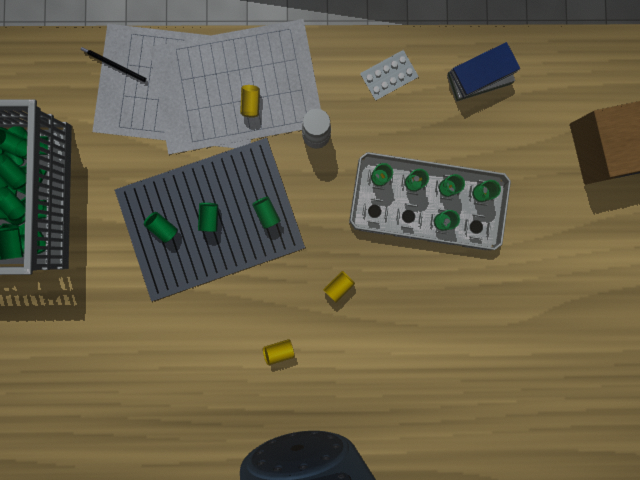

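View pics/a_side.png

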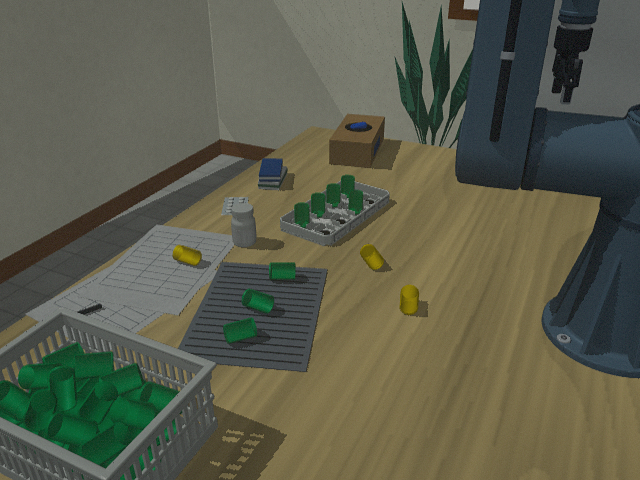

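View pics/a_wrist.png

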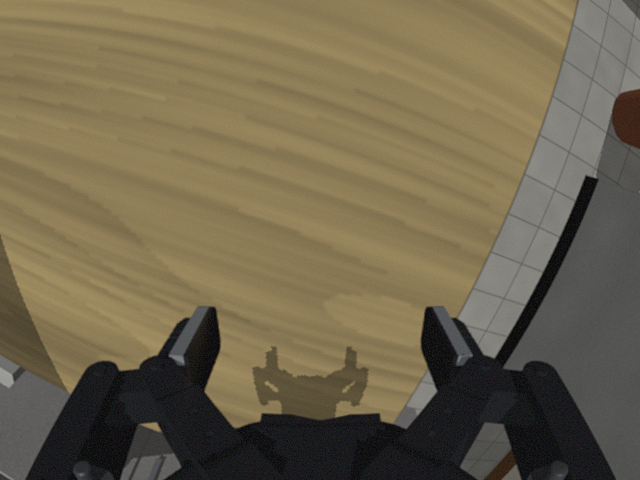

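Run:
```python
from bench import find_in, regions_of, pinpoint
from scipy.spatial.transform import Rotation as R
print(R.from_quat([0.5757317 , -0.57484461,  0.41155596, -0.41074125],scalar_first=True).as_matrix().round(3))
for q in ["cup0","pad0","set0","tray","mat","pillbottle"]:
    for d in find_in("top",q): print("rect",q,[round(v) for v in d["rect"]],round(d["p"],2))
    for d in pinpoint("top",q): print("pt",q,[round(float(v),1) for v in d["xy"]],round(d["p"],2))
```

```text
[[ 0.324 -0.     0.946]
 [-0.946  0.002  0.324]
 [-0.002 -1.     0.   ]]
rect cup0 [206, 216, 17, 30] 0.97
rect cup0 [159, 229, 31, 32] 0.95
rect cup0 [281, 349, 32, 23] 0.95
rect cup0 [252, 101, 18, 36] 0.93
rect cup0 [340, 287, 34, 30] 0.88
rect cup0 [269, 212, 28, 30] 0.65
pt cup0 [349.8, 276.4] 0.98
pt cup0 [260.4, 200.9] 0.9
pt cup0 [250.8, 113.4] 0.82
pt cup0 [205.4, 203.4] 0.72
pt cup0 [265.9, 356.5] 0.72
rect pad0 [408, 215, 12, 8] 0.52
rect pad0 [475, 228, 8, 8] 0.49
rect pad0 [372, 209, 13, 13] 0.46
pt pad0 [479.5, 231.3] 0.58
pt pad0 [407.7, 216.3] 0.55
pt pad0 [371.1, 211.1] 0.46
rect set0 [447, 220, 27, 23] 0.96
rect set0 [450, 183, 31, 25] 0.96
rect set0 [418, 183, 23, 30] 0.94
rect set0 [381, 175, 18, 16] 0.68
rect set0 [488, 190, 24, 19] 0.66
pt set0 [444.3, 184.4] 0.89
pt set0 [477.5, 191.9] 0.76
pt set0 [411.1, 181.7] 0.67
pt set0 [443.0, 221.3] 0.6
pt set0 [379.2, 178.6] 0.55
pt set0 [428.8, 200.3] 0.31
rect tray [429, 202, 159, 100] 0.91
pt tray [428.0, 204.5] 0.92
pt tray [409.0, 217.6] 0.43
rect mat [211, 220, 190, 162] 0.56
pt mat [211.0, 220.3] 0.73
pt mat [444.6, 182.5] 0.56
pt pillbottle [313.9, 134.5] 0.8
pt pillbottle [210.5, 217.0] 0.61
pt pillbottle [430.7, 201.9] 0.58
```

The green cups on the mat are the targets, at top pixels (160,228), (208,218) and (265,213). Things that could be mistaken for them: yellow cups at (250,101), (340,287) and (280,352), the green cups in the crate at (15,195), and the set cups in the tray. The discs are at (374,211), (408,216) and (476,227), and the set front cup is at (446,220). I'll check this in a close crop and measure.

```bash
cat > h.py <<'E'
import numpy as np, cv2
from bench import ctrl, vision
from scipy.spatial.transform import Rotation as Rot
from scipy.optimize import least_squares
def proj(P,X):
    c=(P["R"]@np.atleast_2d(X).T).T+P["t"]; p=(P["intrinsics"]@c.T).T
    return p[:,:2]/p[:,2:]
def ray(P,uv,z):
    d=P["R"].T@(np.linalg.inv(P["intrinsics"])@np.array([uv[0],uv[1],1.]))
    C=-P["R"].T@P["t"]; return C+d*(z-C[2])/d[2]
def cyl(base,axis,r=.017,L=.05,n=60):
    a=np.array(axis)/np.linalg.norm(axis); u=np.cross(a,[.3,.5,.8]);u/=np.linalg.norm(u);v=np.cross(a,u)
    t=np.linspace(0,2*np.pi,n); c=np.outer(np.cos(t),u)+np.outer(np.sin(t),v)
    return np.vstack([base+r*c,base+L*a+r*c])
def pose():
    o=ctrl.get_obs(); return o["eef_pos"],Rot.from_quat(o["eef_rot"],scalar_first=True)
def wproj(P,X):
    c=(P["R"]@np.atleast_2d(X).T).T+P["t"]; th=np.arctan2(np.hypot(c[:,0],c[:,1]),c[:,2]); ph=np.arctan2(c[:,1],c[:,0])
    f=P["intrinsics"][0,0]; return np.c_[P["intrinsics"][0,2]+f*th*np.cos(ph),P["intrinsics"][1,2]+f*th*np.sin(ph)]
def goal(pos,R):
    "increments (cm, rotvec) from present pose to pos,R"
    p,R0=pose(); d=R0.inv().apply(np.array(pos)-p)*100; w=(R0.inv()*R).as_rotvec()
    return d.round(2),w.round(3)
E
python3 - <<'E'
import cv2
a=cv2.imread("pics/a_top.png")
c=cv2.resize(a[180:260,110:310],None,fx=4,fy=4,interpolation=2); cv2.imwrite("pics/c1.png",c)
c=cv2.resize(a[145:255,340:520],None,fx=4.4,fy=4.4,interpolation=2); cv2.imwrite("pics/c2.png",c)
b=cv2.imread("pics/a_side.png")
c=cv2.resize(b[165:365,180:400],None,fx=3,fy=3,interpolation=2); cv2.imwrite("pics/c3.png",c)
E
```

```text
(no output)
```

View pics/c1.png

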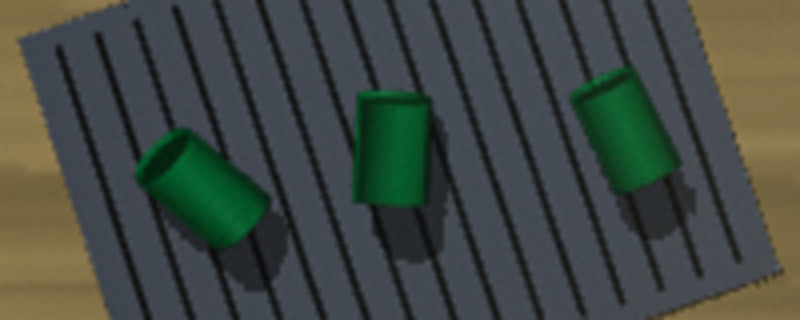

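View pics/c2.png

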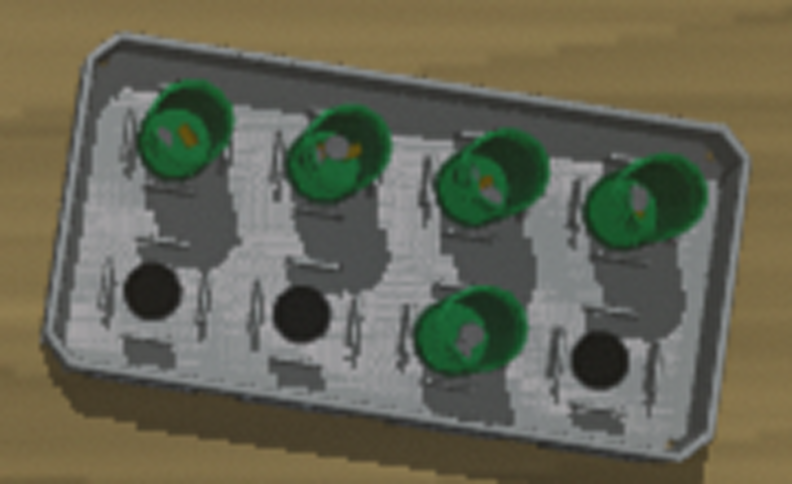

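View pics/c3.png

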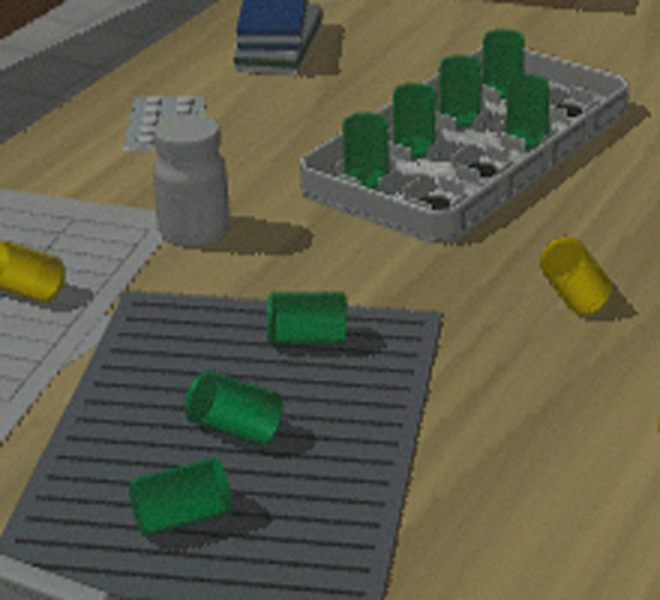

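Run:
```python
import cv2,numpy as np
b=cv2.imread("pics/a_side.png"); a=cv2.imread("pics/a_top.png")
f=lambda im,x,y,w,h,s:cv2.resize(im[y:y+h,x:x+w],(s*w,s*h),interpolation=2)
r1=np.hstack([f(b,235,282,50,40,8),f(a,140,205,50,40,8)])
r2=np.hstack([f(b,290,180,50,60,8)[:240],f(b,400,280,50,40,8)[:240]])
o=np.vstack([r1,r2]); o=np.clip(o.astype(float)*1.7,0,255).astype(np.uint8); print(o.shape)
cv2.imwrite("pics/c4.png",o)
```

```text
(560, 800, 3)
```

View pics/c4.png

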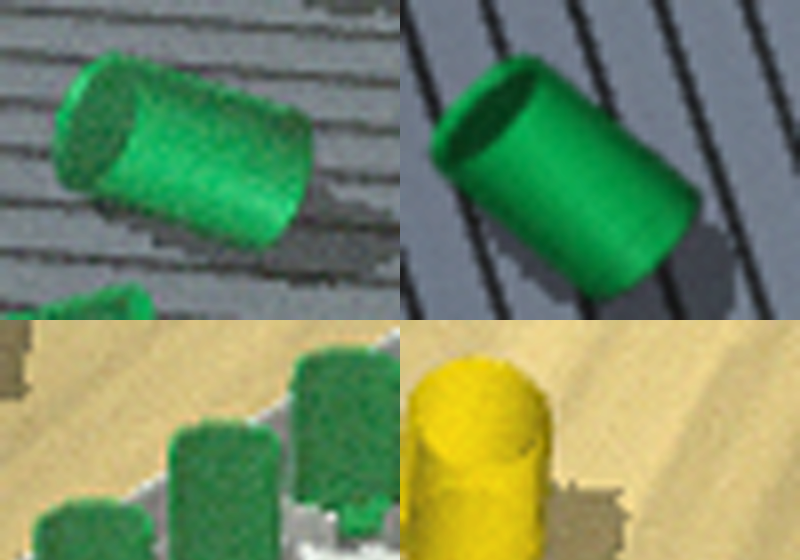

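```bash
cat > fit.py <<'E'
from h import *
def gmask(im):
    h=cv2.cvtColor(im,cv2.COLOR_RGB2HSV); return ((h[...,0]>45)&(h[...,0]<90)&(h[...,1]>110)&(h[...,2]>25)).astype(np.uint8)
def blob(m,uv):
    n,l,s,c=cv2.connectedComponentsWithStats(m); i=1+np.argmin(np.hypot(*(c[1:]-uv).T)+1e3*(s[1:,4]<60)); return (l==i),s[i],c[i]
S=8
def sil(P,base,axis,win,pr=proj):
    x0,y0,w,h=win; p=(pr(P,cyl(base,axis))-[x0-.5,y0-.5])*S
    hl=cv2.convexHull(np.round(p).astype(np.int32)); m=np.zeros((h*S,w*S),np.uint8); cv2.fillConvexPoly(m,hl,1)
    return cv2.resize(m.astype(np.float32),(w,h),interpolation=cv2.INTER_AREA)
from scipy.optimize import minimize
def fitcyl(obs,x0,mk,scale,pr=proj):
    "obs list of (P,mask,rect)"
    def cost(q):
        b,a=mk(x0+q*scale); e=0
        for P,m,s in obs:
            win=(max(s[0]-8,0),max(s[1]-8,0),s[2]+16,s[3]+16); M=m[win[1]:win[1]+win[3],win[0]:win[0]+win[2]]
            e+=np.abs(sil(P,b,a,(win[0],win[1],M.shape[1],M.shape[0]),pr)-M).sum()
        return e
    r=minimize(cost,np.zeros(len(x0)),method="Nelder-Mead",options=dict(initial_simplex=np.vstack([np.zeros(len(x0)),np.eye(len(x0))]),xatol=.005,fatol=.05,maxiter=400))
    return x0+r.x*scale,r.fun
E
python3 - <<'E'
from fit import *
top=cv2.imread("pics/a_top.png")[:,:,::-1]; side=cv2.imread("pics/a_side.png")[:,:,::-1]
Pt,Ps=vision.camera_params("top"),vision.camera_params("side")
mt,ms=gmask(top),gmask(side)
lie=lambda q:(np.array([q[0],q[1],.020])-.025*np.array([np.cos(q[2]),np.sin(q[2]),0]),np.array([np.cos(q[2]),np.sin(q[2]),0]))
for ut,us,ang in [((160,228),(240,332),-2.3),((208,218),(257,302),3.14),((265,213),(282,271),2.8)]:
    X=ray(Pt,ut,.02); ot=(Pt,*blob(mt,ut)[:2]); os_=(Ps,*blob(ms,us)[:2])
    for nm,o in(("top",[ot]),("side",[os_]),("both",[ot,os_])):
        q,f=fitcyl(o,np.array([X[0],X[1],ang]),lie,np.array([.005,.005,.15])); print(ut,nm,q.round(4),round(f,1),[int(k[1].sum()) for k in o])
for nm,im,P in(("top",top,Pt),("side",side,Ps)):
    g=cv2.cvtColor(im,cv2.COLOR_RGB2GRAY)
    for y in [(374,211),(408,216),(476,227)] if nm=="top" else [(325,232),(341,221),(370,201)]:
        w=g[y[1]-9:y[1]+10,y[0]-9:y[0]+10].astype(float); wt=np.clip(75-w,0,None)
        vv,uu=np.mgrid[-9:10,-9:10]; k=(np.hypot(vv,uu)<9); wt=(w<55)*k
        n,l,s,c=cv2.connectedComponentsWithStats(wt.astype(np.uint8)); i=1+np.argmax(s[1:,4]); uv=c[i]+np.array(y)-9
        print(nm,uv.round(2),s[i],ray(P,uv,.004).round(4))
E
```

```text
(160, 228) top [ 0.561   0.2943 -2.2779] 31.4 [598]
(160, 228) side [ 0.5644  0.2942 -2.3083] 45.1 [624]
(160, 228) both [ 0.5623  0.2947 -2.2881] 123.7 [598, 624]
(208, 218) top [0.578  0.2084 3.0917] 23.9 [548]
(208, 218) side [0.5811 0.2087 3.0893] 48.8 [553]
(208, 218) both [0.5791 0.2086 3.0976] 102.6 [548, 553]
(265, 213) top [0.5861 0.1025 3.6062] 41.5 [519]
(265, 213) side [0.5909 0.1019 3.6507] 49.2 [410]
(265, 213) both [0.5874 0.1034 3.5997] 131.3 [519, 410]
top [374.17 210.69] [  3   3  13  12 122] [ 0.5886 -0.0976  0.004 ]
top [408.07 215.9 ] [  3   3  13  13 125] [ 0.5783 -0.1608  0.004 ]
top [475.92 226.28] [  3   2  13  13 130] [ 0.5578 -0.2873  0.004 ]
side [325.22 232.19] [ 4  8 10  4 27] [ 0.5916 -0.099   0.004 ]
side [340.58 220.96] [ 4  7  9  5 26] [ 0.5825 -0.1628  0.004 ]
side [370.   201.33] [ 5  8  8  4 18] [ 0.5591 -0.2889  0.004 ]
```

```bash
cat >> h.py <<'E'
def Rg(az,pit=np.pi/4,place=False):
    h=np.array([np.cos(az),np.sin(az),0]);u=np.array([0,0,1.])
    d=np.cos(pit)*h-np.sin(pit)*u; n=np.sin(pit)*h+np.cos(pit)*u
    if place: n=-n
    return Rot.from_matrix(np.c_[np.cross(d,n),d,n])
def grasp(c,maz,back=0.,s=.038,up=.007,pad=.004,zax=.020):
    "TCP for lying cup at centre c(xy), mouth azimuth"
    m=np.array([np.cos(maz),np.sin(maz),0]); G=np.array([c[0],c[1],zax])+(s-.025)*m+[0,0,up]
    R=Rg(maz+np.pi); return G-(pad+back)*R.apply([0,1,0]),R
E
python3 - <<'E'
from h import *
p,R=grasp((.588,.1025),3.60,.12)
print(p); print(goal(p+[0,0,.1],R))
E
```

```text
[0.49771325 0.05794649 0.11468124]
(array([-46.87,   4.16,  48.97]), array([ 0.784, -0.122,  0.051]))
```

>>> {"name": "apply_moves", "arguments": {"increments": [{"x": -6, "y": 0, "z": 6, "grip": 0.25}, {"x": -12, "y": 0, "z": 12, "grip": 0.25}, {"x": -18, "y": 0, "z": 18, "grip": 0.25}, {"x": -23, "y": 0, "z": 24, "ax": 0.15, "grip": 0.25}, {"x": -28, "y": 1, "z": 29, "ax": 0.3, "ay": -0.03, "grip": 0.25}, {"x": -33, "y": 2, "z": 34, "ax": 0.45, "ay": -0.06, "az": 0.02, "grip": 0.25}, {"x": -38, "y": 3, "z": 39, "ax": 0.6, "ay": -0.09, "az": 0.03, "grip": 0.25}, {"x": -42, "y": 4, "z": 44, "ax": 0.75, "ay": -0.12, "az": 0.05, "grip": 0.25}, {"x": -46.9, "y": 4.2, "z": 49, "ax": 0.784, "ay": -0.122, "az": 0.051, "grip": 0.25}, {"x": -46.9, "y": 4.2, "z": 49, "ax": 0.784, "ay": -0.122, "az": 0.051, "grip": 0.25}, {"x": -46.9, "y": 4.2, "z": 49, "ax": 0.784, "ay": -0.122, "az": 0.051, "grip": 0.25}]}}

```text
invalid input
```

Run:
```python
from h import *
o=ctrl.get_obs(); print(o["time_s"],o["q"].round(3),o["eef_pos"].round(4),o["opening"],o["wrist_force"].round(2))
for n in("wrist","top"):
    cv2.imwrite(f"pics/b_{n}.png",vision.camera(n)[:,:,::-1])
p,R=grasp((.588,.1025),3.60,.0)
print(p,goal(p,R))
```

```text
0.75 [-1.447  0.181  1.607 -0.     1.354 -0.206] [ 0.1862 -0.544   0.2563] 0.9968654894010941 [-0.63  0.78 -0.13]
[0.57380572 0.0954956  0.02982843] (array([-47.95,  22.65,  57.38]), array([ 0.784, -0.122,  0.05 ]))
```

View pics/b_wrist.png

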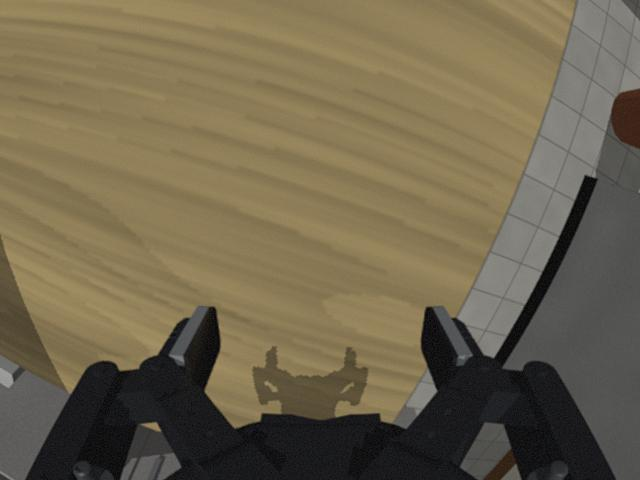

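View pics/b_top.png

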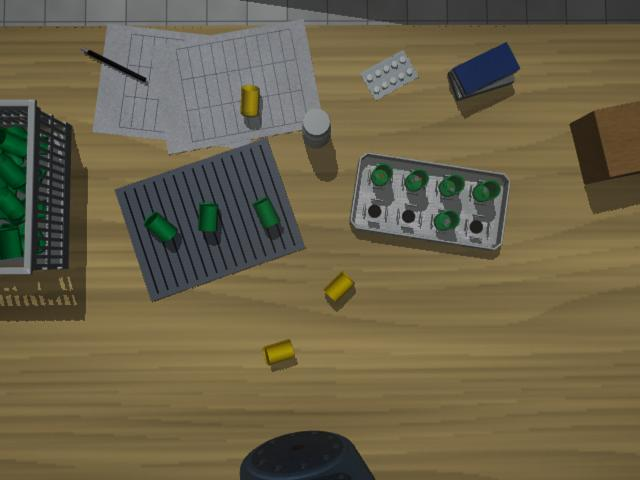

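>>> {"name": "apply_moves", "arguments": {"increments": [{"x": -6.0, "y": 0.0, "z": 6.0, "ax": 0.0, "ay": 0.0, "az": 0.0, "grip": 0.25}, {"x": -12.0, "y": 0.0, "z": 12.0, "ax": 0.0, "ay": 0.0, "az": 0.0, "grip": 0.25}]}}

```text
time_s: 1.1
eef_pos: [0.2414, -0.4307, 0.256]
eef_rot: [0.575, -0.575, 0.412, -0.412]
wrist_force: [0.8, 0.6, 0.3]
opening: 0.745
```

>>> {"name": "apply_moves", "arguments": {"increments": [{"x": -6.0, "y": 0.5, "z": 6.0, "ax": 0.12, "ay": -0.02, "az": 0.01, "grip": 0.25}, {"x": -11.0, "y": 1.0, "z": 11.0, "ax": 0.25, "ay": -0.04, "az": 0.02, "grip": 0.25}, {"x": -16.0, "y": 1.5, "z": 16.0, "ax": 0.4, "ay": -0.06, "az": 0.03, "grip": 0.25}, {"x": -21.0, "y": 2.0, "z": 21.0, "ax": 0.55, "ay": -0.09, "az": 0.04, "grip": 0.25}, {"x": -26.0, "y": 2.7, "z": 26.0, "ax": 0.7, "ay": -0.11, "az": 0.05, "grip": 0.25}, {"x": -31.0, "y": 3.3, "z": 32.0, "ax": 0.784, "ay": -0.122, "az": 0.051, "grip": 0.25}, {"x": -35.0, "y": 4.0, "z": 37.0, "ax": 0.784, "ay": -0.122, "az": 0.051, "grip": 0.25}, {"x": -38.0, "y": 4.2, "z": 40.1, "ax": 0.784, "ay": -0.122, "az": 0.051, "grip": 0.25}, {"x": -38.0, "y": 4.2, "z": 40.1, "ax": 0.784, "ay": -0.122, "az": 0.051, "grip": 0.25}]}}

```text
time_s: 2.22
eef_pos: [0.4994, 0.0601, 0.215]
eef_rot: [0.784, -0.324, 0.201, -0.489]
wrist_force: [1.7, -1.0, 1.0]
opening: 0.751
```

Run:
```python
from h import *
o=ctrl.get_obs(); print(o["time_s"],o["q"].round(3),o["eef_pos"].round(4),o["opening"],o["wrist_force"].round(2))
for n in("wrist","top"):
    cv2.imwrite(f"pics/b_{n}.png",vision.camera(n)[:,:,::-1])
p,R=grasp((.588,.1025),3.60,.0)
print(p,goal(p,R))
```

```text
2.225 [-0.485 -0.297  2.34   0.916  0.806  0.066] [0.4994 0.0601 0.215 ] 0.7513170724689299 [ 1.66 -1.03  1.01]
[0.57380572 0.0954956  0.02982843] (array([ 0.83, 18.74, -7.32]), array([-0.   ,  0.007, -0.01 ]))
```

View pics/b_wrist.png

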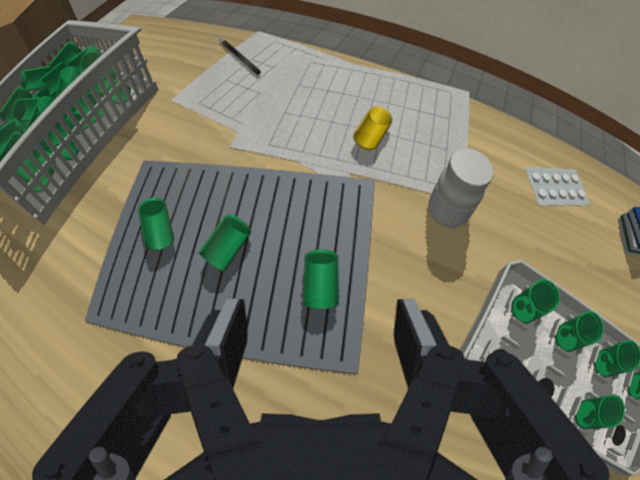

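View pics/b_top.png

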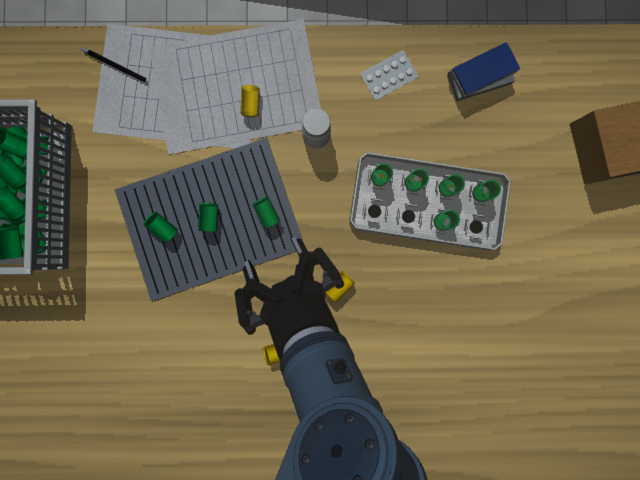

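Run:
```python
from fit import *
im=cv2.imread("pics/b_wrist.png")[:,:,::-1]; P=vision.camera_params("wrist"); m=gmask(im)
lie=lambda q:(np.array([q[0],q[1],.020])-.025*np.array([np.cos(q[2]),np.sin(q[2]),0]),np.array([np.cos(q[2]),np.sin(q[2]),0]))
for uv,x in [((155,224),(.5623,.2947,-2.288)),((225,243),(.5791,.2086,3.0976)),((321,279),(.5874,.1034,3.5997))]:
    o=[(P,*blob(m,uv)[:2])]; print(o[0][2], fitcyl(o,np.array(x),lie,np.array([.005,.005,.15]),wproj))
```

```text
[ 139  197   34   54 1395] (array([ 0.55696714,  0.30401959, -2.24797852]), np.float64(116.046875))
[ 200  214   50   57 1631] (array([0.57526289, 0.21777933, 3.07703155]), np.float64(120.453125))
[ 303  249   36   61 1918] (array([0.58419038, 0.11203846, 3.61794108]), np.float64(149.0))
```

Run:
```python
from fit import *
P=vision.camera_params("wrist"); im=vision.camera("wrist");print(pose()[0]); m=gmask(im); cv2.imwrite("pics/b2.png",im[:,:,::-1])
lie=lambda q:(np.array([q[0],q[1],.020])-.025*np.array([np.cos(q[2]),np.sin(q[2]),0]),np.array([np.cos(q[2]),np.sin(q[2]),0]))
for uv,x in [((155,224),(.5623,.2947,-2.288)),((225,243),(.5791,.2086,3.0976)),((321,279),(.5874,.1034,3.5997))]:
    o=[(P,*blob(m,uv)[:2])]; print(o[0][2], fitcyl(o,np.array(x),lie,np.array([.005,.005,.15]),wproj))
p,R=grasp((.588,.1025),3.60,.0)
print(p,goal(p,R))
# fingers symmetric? project TCP
pp,RR=pose(); print(wproj(P,pp+RR.apply([[0,0,0],[0,.025,0],[.032,.02,0],[-.032,.02,0]])))
```

```text
[0.49804873 0.06307283 0.21396868]
[ 145  196   35   53 1417] (array([ 0.56176209,  0.29763029, -2.26850742]), np.float64(111.765625))
[ 207  214   51   57 1657] (array([0.57911401, 0.21106935, 3.0673454 ]), np.float64(113.953125))
[ 311  250   36   60 1937] (array([0.58701739, 0.10473306, 3.59287164]), np.float64(131.40625))
[0.57380572 0.0954956  0.02982843] (array([ 0.54, 18.84, -7.2 ]), array([ 0.   ,  0.005, -0.007]))
[[330.58123933 348.13604751]
 [329.42563196 315.35630678]
 [402.86666087 320.10370824]
 [255.7672914  320.17358165]]
```

>>> {"name": "apply_moves", "arguments": {"increments": [{"x": 0.2, "y": 5.0, "z": -2.5, "ax": 0.0, "ay": 0.005, "az": -0.007, "grip": 0.25}, {"x": 0.4, "y": 10.0, "z": -5.0, "ax": 0.0, "ay": 0.005, "az": -0.007, "grip": 0.25}, {"x": 0.4, "y": 13.5, "z": -7.2, "ax": 0.0, "ay": 0.005, "az": -0.007, "grip": 0.25}, {"x": 0.4, "y": 14.0, "z": -7.2, "ax": 0.0, "ay": 0.005, "az": -0.007, "grip": 0.25}, {"x": 0.4, "y": 14.0, "z": -7.2, "ax": 0.0, "ay": 0.005, "az": -0.007, "grip": 0.25}, {"x": 0.4, "y": 14.0, "z": -7.2, "ax": 0.0, "ay": 0.005, "az": -0.007, "grip": 0.25}]}}

```text
time_s: 3.12
eef_pos: [0.5441, 0.0801, 0.0667]
eef_rot: [0.784, -0.324, 0.2, -0.489]
wrist_force: [0.3, 0.1, 0.5]
opening: 0.751
```

Run:
```python
from h import *
o=ctrl.get_obs(); print(o["time_s"],o["q"].round(3),np.abs(o["dq"]).max(),o["eef_pos"].round(4),o["opening"],o["wrist_force"].round(2))
P=vision.camera_params("wrist");im=vision.camera("wrist"); cv2.imwrite("pics/d.png",im[:,:,::-1])
p,R=grasp((.587,.104),3.60,.0)
print(p,goal(p,R))
```

```text
3.125 [-0.368  0.235  2.275  1.52   0.547 -0.594] 0.011013259609889648 [0.5441 0.0801 0.0667] 0.750905743248373 [0.35 0.09 0.51]
[0.57280572 0.0969956  0.02982843] (array([-0.24,  4.95, -0.27]), array([-0.003,  0.002,  0.003]))
```

View pics/d.png

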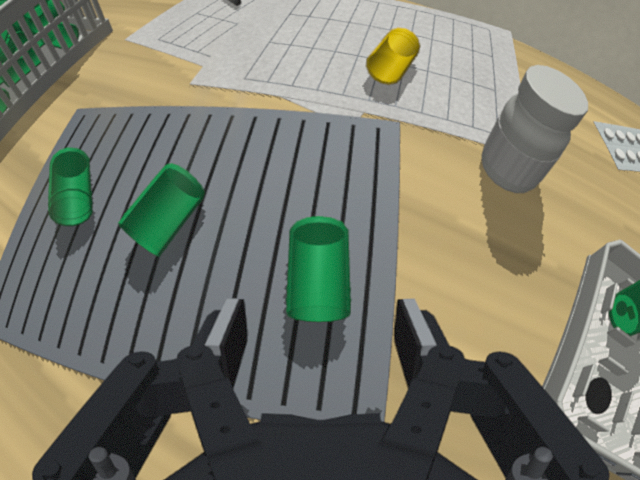

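Run:
```python
import cv2,numpy as np
b=cv2.imread("pics/d.png")
f=lambda im,x,y,w,h,s:cv2.resize(im[y:y+h,x:x+w],(s*w,s*h),interpolation=2)
o=np.hstack([f(b,40,140,65,95,4),f(b,115,155,95,95,4)]);o2=f(b,280,205,80,130,3)
o2=cv2.resize(o2,(int(o2.shape[1]*380/390),380)); o=np.hstack([o,np.vstack([o2,np.zeros((max(0,o.shape[0]-380),o2.shape[1],3),np.uint8)])[:o.shape[0]]])[:, :800]
cv2.imwrite("pics/d2.png",np.clip(o*1.6,0,255).astype(np.uint8)); print(o.shape)
```

```text
(380, 800, 3)
```

View pics/d2.png

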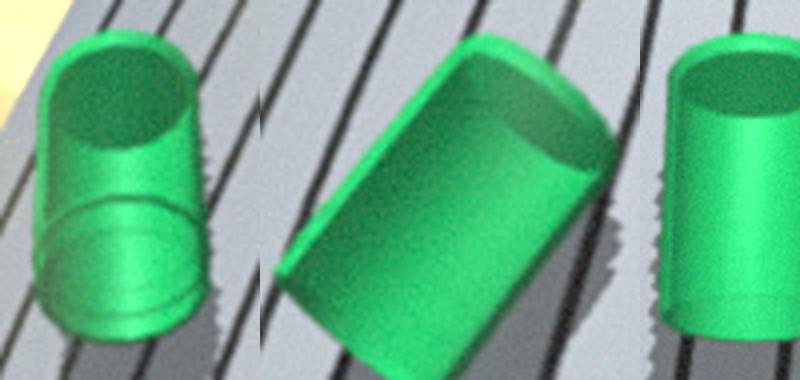

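The close crop shows a filled base disc at the far end of each green cup and a thin rim ring at the end nearest the robot. The mouths therefore face the robot, as described. Next is the approach and grasp.

>>> {"name": "apply_moves", "arguments": {"increments": [{"x": -0.2, "y": 2.0, "z": -0.2, "ax": 0.0, "ay": 0.0, "az": 0.0, "grip": 0.25}, {"x": -0.24, "y": 4.0, "z": -0.27, "ax": 0.0, "ay": 0.0, "az": 0.0, "grip": 0.25}, {"x": -0.24, "y": 4.95, "z": -0.27, "ax": 0.0, "ay": 0.0, "az": 0.0, "grip": 0.25}, {"x": -0.24, "y": 4.95, "z": -0.27, "ax": 0.0, "ay": 0.0, "az": 0.0, "grip": 0.25}, {"x": -0.24, "y": 4.95, "z": -0.27, "ax": 0.0, "ay": 0.0, "az": 0.0, "grip": 0.25}]}}

```text
time_s: 3.8
eef_pos: [0.5728, 0.0969, 0.0305]
eef_rot: [0.785, -0.324, 0.2, -0.489]
wrist_force: [0.1, -0.6, 0.3]
opening: 0.75
```

Run:
```python
from h import *
o=ctrl.get_obs(); print(o["time_s"],o["q"].round(3),o["eef_pos"].round(4),o["opening"],o["wrist_force"].round(2))
cv2.imwrite("pics/e.png",np.hstack([cv2.resize(vision.camera("wrist")[150:400,200:440],(480,500)),cv2.resize(vision.camera("side")[230:330,220:280],(300,500))])[:,:,::-1])
```

```text
3.8 [-0.296  0.389  2.193  1.706  0.51  -0.741] [0.5728 0.0969 0.0305] 0.7497928328368842 [ 0.1  -0.61  0.25]
```

View pics/e.png

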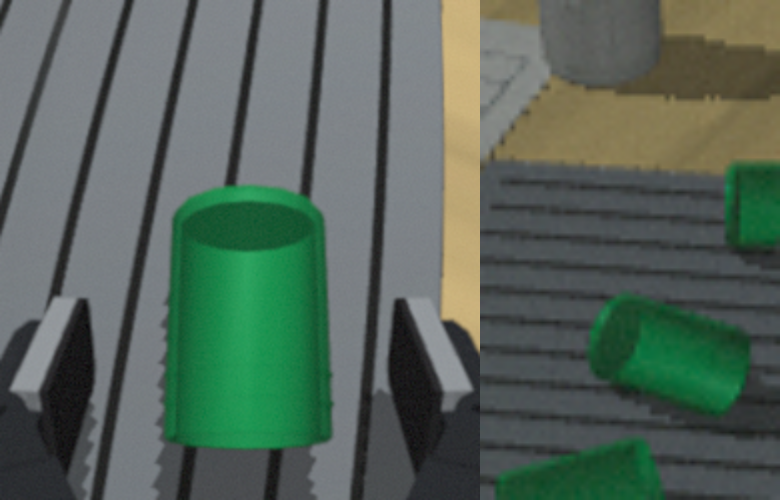

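>>> {"name": "apply_moves", "arguments": {"increments": [{"x": 0.0, "y": 0.0, "z": 0.0, "ax": 0.0, "ay": 0.0, "az": 0.0, "grip": 0.45}, {"x": 0.0, "y": 0.0, "z": 0.0, "ax": 0.0, "ay": 0.0, "az": 0.0, "grip": 0.55}, {"x": 0.0, "y": 0.0, "z": 0.0, "ax": 0.0, "ay": 0.0, "az": 0.0, "grip": 0.65}, {"x": 0.0, "y": 0.0, "z": 0.0, "ax": 0.0, "ay": 0.0, "az": 0.0, "grip": 0.8}, {"x": 0.0, "y": 0.0, "z": 0.0, "ax": 0.0, "ay": 0.0, "az": 0.0, "grip": 0.8}, {"x": 0.0, "y": 0.0, "z": 0.0, "ax": 0.0, "ay": 0.0, "az": 0.0, "grip": 0.8}]}}

```text
time_s: 4.65
eef_pos: [0.573, 0.0967, 0.0307]
eef_rot: [0.785, -0.324, 0.2, -0.489]
wrist_force: [-3.2, -1.3, 5.8]
opening: 0.382
```

Run:
```python
from h import *
o=ctrl.get_obs(); print(o["time_s"],o["q"].round(3),o["eef_pos"].round(4),o["opening"],o["wrist_force"].round(2))
cv2.imwrite("pics/f.png",np.hstack([cv2.resize(vision.camera("wrist")[150:400,200:440],(480,500)),cv2.resize(vision.camera("side")[230:330,250:310],(300,500))])[:,:,::-1])
u=np.array([0,0,.08]); p,R=pose(); print(goal(p+u,R))
```

```text
4.65 [-0.297  0.389  2.193  1.707  0.51  -0.741] [0.573  0.0967 0.0307] 0.3824672741054367 [-3.21 -1.29  5.81]
(array([ 0.03, -5.63,  5.68]), array([0., 0., 0.]))
```

View pics/f.png

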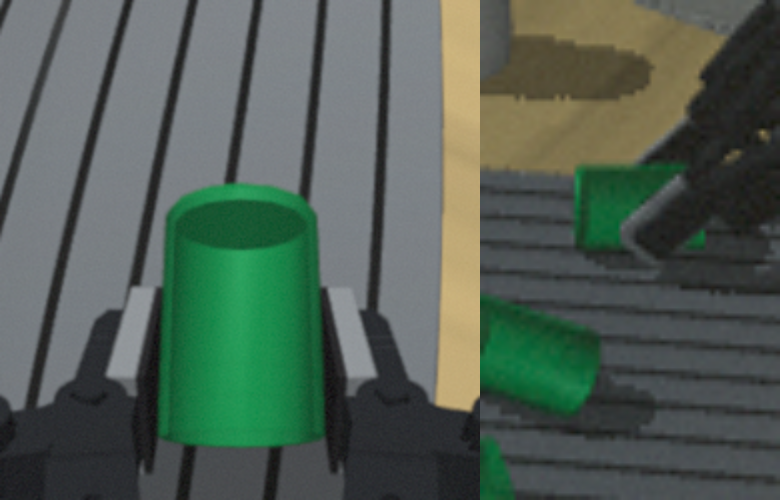

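```bash
cat >> h.py <<'E'
def intool(c,maz,z=.020):
    p,R=pose(); m=np.array([np.cos(maz),np.sin(maz),0]); b=np.array([c[0],c[1],z])-.025*m
    return R.inv().apply(b-p),R.inv().apply(m)
def placeTCP(base,az,bt,pit=np.pi/4):
    R=Rg(az,pit,True); return np.array(base)-R.apply(bt),R
E
python3 - <<'E'
from h import *
bt,mt=intool((.587,.104),3.60); print(bt.round(4),mt.round(3))
bt[0]=0
pC,RC=placeTCP((.559,-.288,.10),-.3,bt); print("C",pC,RC.apply(mt))
p,R=pose()
Rm=Rot.from_rotvec([0,0,-.38])*R*Rot.from_rotvec([0,1.7,0])
mid=(p+pC)/2; mid[2]=.20; print("A",goal(mid,Rm))
print("lift", goal(p+[0,0,.1],R))
E
```

```text
[-0.0004  0.0365  0.0211] [ 0.001 -0.71  -0.704]
C [ 0.54858426 -0.28477803  0.1407324 ] [-0.00369947  0.00243636  0.99999019]
A (array([ 16.65, -18.63,   5.27]), array([ 0.237,  1.956, -0.211]))
lift (array([ 0.04, -7.04,  7.1 ]), array([0., 0., 0.]))
```

>>> {"name": "apply_moves", "arguments": {"increments": [{"x": 0.0, "y": -1.0, "z": 1.0, "ax": 0.0, "ay": 0.0, "az": 0.0, "grip": 0.8}, {"x": 0.0, "y": -3.0, "z": 3.0, "ax": 0.0, "ay": 0.0, "az": 0.0, "grip": 0.8}, {"x": 0.0, "y": -6.0, "z": 6.0, "ax": 0.0, "ay": 0.0, "az": 0.0, "grip": 0.8}, {"x": 1.0, "y": -9.0, "z": 7.1, "ax": 0.02, "ay": 0.17, "az": -0.02, "grip": 0.8}, {"x": 2.5, "y": -11.5, "z": 7.1, "ax": 0.04, "ay": 0.34, "az": -0.04, "grip": 0.8}, {"x": 4.0, "y": -13.0, "z": 7.0, "ax": 0.06, "ay": 0.52, "az": -0.06, "grip": 0.8}, {"x": 6.0, "y": -14.0, "z": 6.7, "ax": 0.08, "ay": 0.7, "az": -0.08, "grip": 0.8}, {"x": 8.0, "y": -15.0, "z": 6.4, "ax": 0.11, "ay": 0.88, "az": -0.1, "grip": 0.8}, {"x": 10.0, "y": -16.0, "z": 6.0, "ax": 0.13, "ay": 1.06, "az": -0.12, "grip": 0.8}, {"x": 11.5, "y": -16.5, "z": 5.8, "ax": 0.15, "ay": 1.24, "az": -0.13, "grip": 0.8}, {"x": 13.0, "y": -17.0, "z": 5.6, "ax": 0.17, "ay": 1.42, "az": -0.15, "grip": 0.8}, {"x": 13.5, "y": -17.0, "z": 5.6, "ax": 0.19, "ay": 1.55, "az": -0.17, "grip": 0.8}]}}

```text
time_s: 6.25
eef_pos: [0.5594, -0.0607, 0.1907]
eef_rot: [-0.404, -0.166, -0.623, 0.65]
wrist_force: [-0.4, 0.4, 0.7]
opening: 0.382
```

Run:
```python
from h import *
o=ctrl.get_obs(); print(o["time_s"],o["q"].round(3),o["eef_pos"].round(4),o["opening"],o["wrist_force"].round(2))
bt=np.array([0,.0365,.0211])
pC,RC=placeTCP((.559,-.288,.12),-.3,bt); print(goal(pC,RC))
cv2.imwrite("pics/g.png",vision.camera("top")[:,:,::-1])
```

```text
6.25 [-0.594 -0.093  2.262  1.105  0.584  1.337] [ 0.5594 -0.0607  0.1907] 0.3821168821630125 [-0.35  0.36  0.7 ]
(array([ 9.94, -1.03, 20.3 ]), array([0.332, 2.087, 0.195]))
```

View pics/g.png

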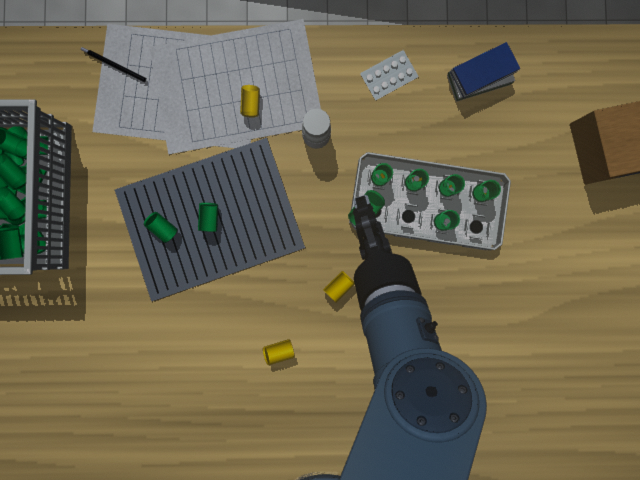

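Run:
```python
from h import *
bt=np.array([0,.0365,.0211])
pC,RC=placeTCP((.559,-.288,.12),-.16,bt); print(pC,goal(pC,RC))
```

```text
[ 0.54824964 -0.28626511  0.16072935] (array([ 9.94, -1.06, 20.49]), array([0.232, 1.996, 0.117]))
```

>>> {"name": "apply_moves", "arguments": {"increments": [{"x": 0.5, "y": 0.0, "z": 1.5, "ax": 0.02, "ay": 0.17, "az": 0.01, "grip": 0.8}, {"x": 1.3, "y": 0.0, "z": 3.5, "ax": 0.04, "ay": 0.35, "az": 0.02, "grip": 0.8}, {"x": 2.3, "y": -0.2, "z": 5.5, "ax": 0.06, "ay": 0.53, "az": 0.03, "grip": 0.8}, {"x": 3.3, "y": -0.3, "z": 7.5, "ax": 0.08, "ay": 0.71, "az": 0.04, "grip": 0.8}, {"x": 4.3, "y": -0.4, "z": 9.5, "ax": 0.1, "ay": 0.89, "az": 0.05, "grip": 0.8}, {"x": 5.3, "y": -0.5, "z": 11.5, "ax": 0.12, "ay": 1.07, "az": 0.06, "grip": 0.8}, {"x": 6.3, "y": -0.6, "z": 13.5, "ax": 0.15, "ay": 1.25, "az": 0.07, "grip": 0.8}, {"x": 7.3, "y": -0.7, "z": 15.5, "ax": 0.17, "ay": 1.43, "az": 0.08, "grip": 0.8}, {"x": 8.3, "y": -0.8, "z": 17.5, "ax": 0.19, "ay": 1.61, "az": 0.09, "grip": 0.8}, {"x": 9.2, "y": -0.9, "z": 19.2, "ax": 0.21, "ay": 1.79, "az": 0.1, "grip": 0.8}, {"x": 9.9, "y": -1.0, "z": 20.4, "ax": 0.232, "ay": 1.96, "az": 0.117, "grip": 0.8}, {"x": 9.94, "y": -1.06, "z": 20.49, "ax": 0.232, "ay": 1.996, "az": 0.117, "grip": 0.8}]}}

```text
time_s: 7.8
eef_pos: [0.5481, -0.2867, 0.1603]
eef_rot: [-0.292, 0.703, 0.599, -0.248]
wrist_force: [0.1, 0.2, 0.2]
opening: 0.381
```

Run:
```python
from h import *
o=ctrl.get_obs(); print(o["time_s"],o["q"].round(3),o["eef_pos"].round(4),o["opening"],o["wrist_force"].round(2))
bt=np.array([0,.0365,.0211])
pC,RC=placeTCP((.559,-.288,.12),-.16,bt); print(goal(pC,RC))
```

```text
7.8 [-0.916  0.121  2.102  1.093  0.577  3.107] [ 0.5481 -0.2867  0.1603] 0.3809948460101064 [0.13 0.17 0.19]
(array([ 0.05, -0.03, -0.04]), array([-0.001, -0.001, -0.   ]))
```

Run:
```python
from h import *
for n in("top","side","wrist"):
    P=vision.camera_params(n); im=vision.camera(n); cv2.imwrite(f"pics/i_{n}.png",im[:,:,::-1])
a=cv2.imread("pics/i_top.png")[150:260,350:520]; b=cv2.imread("pics/i_side.png")[140:260,270:400]
cv2.imwrite("pics/i2.png",np.hstack([cv2.resize(a,(440,460*110//170*1)),cv2.resize(b,(330,297))]) if 0 else cv2.resize(np.hstack([cv2.resize(a,(170*120//110,120)),b]),None,fx=2.5,fy=2.5,interpolation=2))
```

```text
(no output)
```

View pics/i2.png

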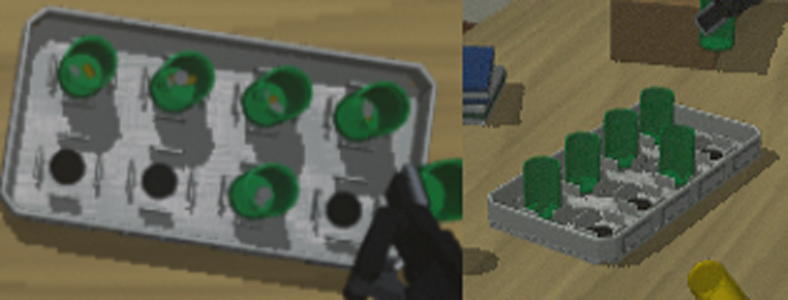

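View pics/i_wrist.png

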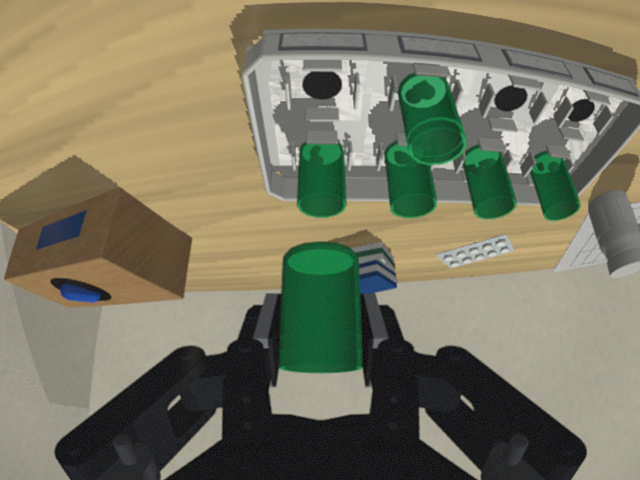

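```bash
cat >> fit.py <<'E'
def wray(P,uv,z):
    K=P["intrinsics"]; d=np.array(uv,float)-K[:2,2]; r=np.hypot(*d); th=r/K[0,0]
    c=np.array([d[0]/r*np.sin(th),d[1]/r*np.sin(th),np.cos(th)]); w=P["R"].T@c; C=-P["R"].T@P["t"]
    return C+w*(z-C[2])/w[2]
def darkc(im,uv,rad=16,thr=45):
    g=cv2.cvtColor(im,cv2.COLOR_RGB2GRAY); m=(g<thr).astype(np.uint8); k=np.zeros_like(m); cv2.circle(k,tuple(map(int,uv)),rad,1,-1)
    n,l,s,c=cv2.connectedComponentsWithStats(m*k); i=1+np.argmax(s[1:,4]); return c[i],s[i]
def wheld(im,P,b0,scale=(.002,.002,.03),seed=None):
    "fit held cup in tool frame: params y_t,z_t of base, tilt about x_t; returns"
    p,R=pose(); m=gmask(im)
    def mk(q):
        a=np.array([0,-np.cos(np.pi/4+q[2]),-np.sin(np.pi/4+q[2])]); return p+R.apply([0,q[0],q[1]]),R.apply(a)
    b,a=mk(np.array([*b0,0.])); uv=wproj(P,b+.025*a)[0]
    o=[(P,*blob(m,uv)[:2])]; q,f=fitcyl(o,np.array([*b0,0.]),mk,np.array(scale),wproj); return q,f,o[0][2]
E
python3 - <<'E'
from fit import *
P=vision.camera_params("wrist"); im=cv2.imread("pics/i_wrist.png")[:,:,::-1]
for uv in[(322,84),(511,98),(581,110)]:
    c,s=darkc(im,uv); print(c.round(1),s,wray(P,c,.004).round(4))
print(wheld(im,P,(.0365,.0211)))
p,R=pose();print(p)
E
```

```text
[321.9  84.6] [306  72  33  27 702] [ 0.56   -0.2854  0.004 ]
[510.1  98.2] [496  86  30  25 550] [ 0.5806 -0.1584  0.004 ]
[581.5 110. ] [569 100  25  21 345] [ 0.5906 -0.0936  0.004 ]
(array([0.03900934, 0.01868735, 0.02045293]), np.float64(937.6875), array([ 278,  242,   85,  131, 9990], dtype=int32))
[ 0.54812297 -0.2859757   0.1603328 ]
```

Run:
```python
from fit import *
P=vision.camera_params("wrist"); im=cv2.imread("pics/i_wrist.png")
p,R=pose(); 
m=gmask(im[:,:,::-1]); 
big=cv2.resize(im[230:385,260:385],None,fx=4,fy=4,interpolation=2)
for (y,z,t),col in [((.0365,.0211,0),(0,0,255)),((.039,.0187,.02),(255,0,0))]:
    a=np.array([0,-np.cos(np.pi/4+t),-np.sin(np.pi/4+t)]); q=(wproj(P,cyl(p+R.apply([0,y,z]),R.apply(a)))-[259.5,229.5])*4
    for k in (q[:60],q[60:]): cv2.polylines(big,[np.round(k).astype(np.int32)],True,col,1)
mm=cv2.resize(m[230:385,260:385]*255,None,fx=2,fy=2)
cv2.imwrite("pics/j.png",big); cv2.imwrite("pics/j2.png",mm)
```

```text
(no output)
```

View pics/j.png

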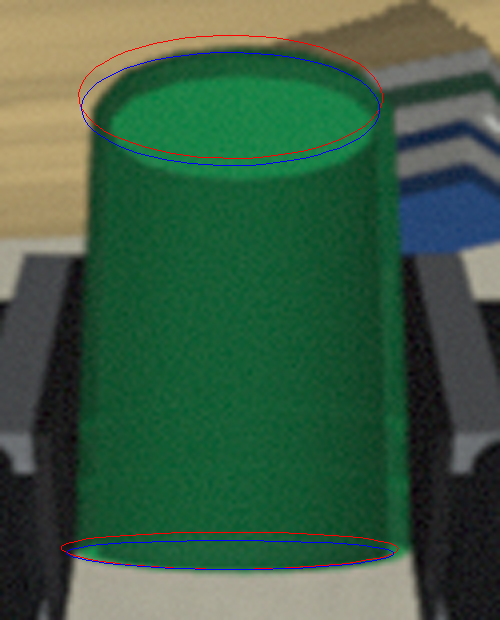

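```bash
python3 - <<'E'
s=open("fit.py").read()
s=s.replace("R.apply([0,q[0],q[1]])","R.apply([q[3],q[0],q[1]])").replace("np.array([*b0,0.])","np.array([*b0,0.,0.])").replace("scale=(.002,.002,.03)","scale=(.002,.002,.03,.001)")
open("fit.py","w").write(s)
E
python3 - <<'E'
from fit import *
P=vision.camera_params("wrist"); im=cv2.imread("pics/i_wrist.png")[:,:,::-1]
print(wheld(im,P,(.0365,.0211)))
im=cv2.imread("pics/i_top.png")[:,:,::-1]; m=gmask(im); b=blob(m,(478,215)); print(b[1:])
im=cv2.imread("pics/i_side.png")[:,:,::-1]; m=gmask(im); b=blob(m,(388,153)); print(b[1:])
E
```

```text
(array([0.03883548, 0.01875876, 0.0105307 , 0.00171105]), np.float64(296.015625), array([ 278,  242,   85,  131, 9990], dtype=int32))
(array([473, 180,  28,  21, 352], dtype=int32), array([486.06818182, 191.05681818]))
(array([365, 147,  14,  13, 114], dtype=int32), array([372.71052632, 154.49122807]))
```

Run:
```python
from fit import *
import fit
# rebuild the grasp-moment wrist picture and pose
f=cv2.imread("pics/f.png")[:,:480]; im=np.zeros((480,640,3),np.uint8); im[150:400,200:440]=cv2.resize(f,(240,250),interpolation=cv2.INTER_AREA); im=im[:,:,::-1]
P=vision.camera_params("wrist"); p,R=pose()
# camera in tool frame
Rc=P["R"]@R.as_matrix(); tc=P["t"]+P["R"]@p
R2=Rot.from_quat([0.785,-0.324,0.2,-0.489],scalar_first=True); p2=np.array([.573,.0967,.0307])
P2=dict(P); P2["R"]=Rc@R2.as_matrix().T; P2["t"]=tc-P2["R"]@p2
fit.pose=lambda:(p2,R2)
q,fv,s=wheld(im,P2,(.0365,.0211)); print(q,fv,s)
a=np.array([0,-np.cos(np.pi/4+q[2]),-np.sin(np.pi/4+q[2])]); b=p2+R2.apply([q[3],q[0],q[1]]); print("base",b,"axis",R2.apply(a))
```

```text
[0.03706025 0.01952678 0.01085025 0.00138812] 272.84375 [  278   241    85   133 10154]
base [0.60957004 0.11313009 0.01847837] axis [-0.89692261 -0.4419278  -0.01515453]
```

Run:
```python
from fit import *
bt=np.array([0,.0378,.0198])
for z in(.045,.022,.004):
    p,R=placeTCP((.559,-.2875,z),-.16,bt); print(z,p.round(4),goal(p,R))
```

```text
0.045 [ 0.5464 -0.2855  0.0857] (array([0.03, 5.16, 5.4 ]), array([-0.001,  0.002,  0.   ]))
0.022 [ 0.5464 -0.2855  0.0627] (array([0.03, 6.78, 7.02]), array([-0.001,  0.002,  0.   ]))
0.004 [ 0.5464 -0.2855  0.0447] (array([0.03, 8.06, 8.29]), array([-0.001,  0.002,  0.   ]))
```

>>> {"name": "apply_moves", "arguments": {"increments": [{"x": 0.0, "y": 1.5, "z": 1.6, "ax": 0.0, "ay": 0.0, "az": 0.0, "grip": 0.8}, {"x": 0.03, "y": 3.5, "z": 3.7, "ax": 0.0, "ay": 0.002, "az": 0.0, "grip": 0.8}, {"x": 0.03, "y": 5.16, "z": 5.4, "ax": -0.001, "ay": 0.002, "az": 0.0, "grip": 0.8}, {"x": 0.03, "y": 6.4, "z": 6.64, "ax": -0.001, "ay": 0.002, "az": 0.0, "grip": 0.8}, {"x": 0.03, "y": 6.4, "z": 6.64, "ax": -0.001, "ay": 0.002, "az": 0.0, "grip": 0.8}, {"x": 0.03, "y": 6.4, "z": 6.64, "ax": -0.001, "ay": 0.002, "az": 0.0, "grip": 0.8}]}}

```text
time_s: 8.7
eef_pos: [0.5467, -0.2855, 0.0687]
eef_rot: [-0.291, 0.703, 0.599, -0.248]
wrist_force: [-0.7, 0.5, -0.3]
opening: 0.382
```

Run:
```python
from fit import *
o=ctrl.get_obs(); print(o["time_s"],o["q"].round(3),o["eef_pos"].round(4),o["wrist_force"].round(2))
for n in("top","side","wrist"):
    P=vision.camera_params(n); im=vision.camera(n); cv2.imwrite(f"pics/k_{n}.png",im[:,:,::-1])
print(wheld(im,P,(.0378,.0198)))
bt=np.array([0,.0378,.0198])
a=cv2.imread("pics/k_top.png"); b=cv2.imread("pics/k_side.png")
p,R=pose(); base=p+R.apply(bt); print("base",base)
Pt,Ps=vision.camera_params("top"),vision.camera_params("side")
def draw(im,P,x0,y0,w,h,s):
    c=cv2.resize(im[y0:y0+h,x0:x0+w],None,fx=s,fy=s,interpolation=2)
    q=(proj(P,cyl(base,[0,0,1]))-[x0-.5,y0-.5])*s
    for k in(q[:60],q[60:]): cv2.polylines(c,[np.round(k).astype(np.int32)],True,(0,0,255),1)
    return c
cv2.imwrite("pics/k2.png",np.hstack([draw(a,Pt,440,180,65,65,6),draw(b,Ps,340,165,65,65,6)]))
```

```text
8.7 [-0.918  0.338  2.111  1.456  0.512  2.682] [ 0.5467 -0.2855  0.0687] [-0.66  0.54 -0.35]
(array([0.03849195, 0.01913802, 0.02085519, 0.00147853]), np.float64(311.1875), array([ 278,  242,   85,  131, 9974], dtype=int32))
base [ 0.55950518 -0.28796603  0.02855788]
```

View pics/k2.png

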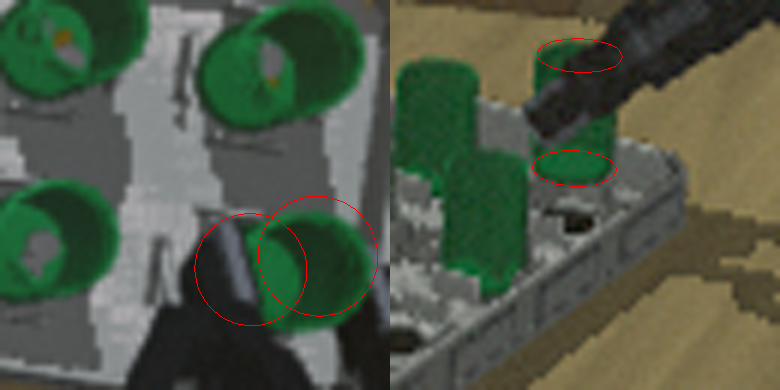

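View pics/k_wrist.png

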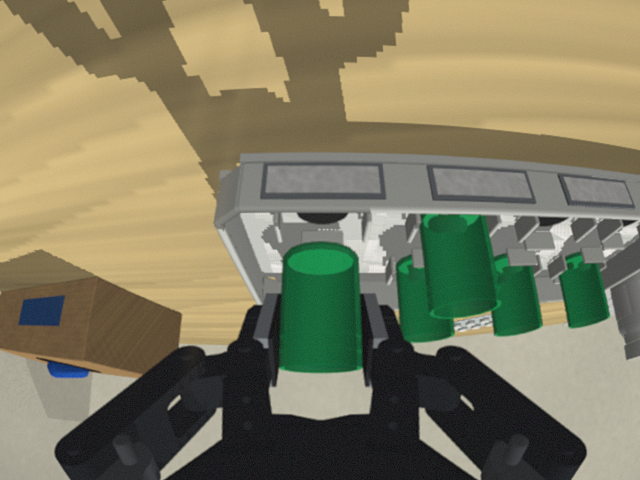

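```bash
cat >> fit.py <<'E'
def heldfit(im,P,base,dark=70,rad=24,pr=proj,vis=False):
    "fit xy of upright cup at known base z; gripper-dark pixels ignored"
    g=cv2.cvtColor(im,cv2.COLOR_RGB2GRAY); hsv=cv2.cvtColor(im,cv2.COLOR_RGB2HSV); m=gmask(im).astype(np.float32)
    ign=((hsv[...,1]<90)&(g<dark)).astype(np.uint8); ign=cv2.dilate(ign,np.ones((3,3),np.uint8))
    q=pr(P,cyl(base,[0,0,1])); lo=(q.min(0)-5).astype(int); hi=(q.max(0)+5).astype(int)
    win=(lo[0],lo[1],hi[0]-lo[0],hi[1]-lo[1]); sl=np.s_[lo[1]:hi[1],lo[0]:hi[0]]
    M=m[sl]; W=1-ign[sl].astype(np.float32)
    # only the blob nearest predicted centre
    def cost(d):
        s=sil(P,base+np.array([*d,0])*1e-3,[0,0,1],win,pr); return (np.abs(s-M)*W).sum()
    best=min(((cost((dx,dy)),dx,dy) for dx in np.arange(-6,6.1,1) for dy in np.arange(-6,6.1,1)))
    r=minimize(cost,best[1:],method="Nelder-Mead",options=dict(initial_simplex=np.array(best[1:])+np.array([[0,0],[.7,0],[0,.7]])))
    return base[:2]+r.x*1e-3,r.fun,W.sum(),M.sum()
E
python3 - <<'E'
from fit import *
p,R=pose(); base=p+R.apply([0,.0378,.0198]); print(base)
for n in("top","side"):
    im=cv2.imread(f"pics/k_{n}.png")[:,:,::-1]; print(n,heldfit(im,vision.camera_params(n),base))
# calibrate with the standing cup set0: expected 64 mm from C along the row
for n in("top","side"):
    im=cv2.imread(f"pics/k_{n}.png")[:,:,::-1]
    for c in[(.5688,-.2243),(.6225,-.296)]: print(n,c,heldfit(im,vision.camera_params(n),np.array([*c,.004])))
E
```

```text
[ 0.55950518 -0.28796603  0.02855788]
top (array([ 0.5555676 , -0.28603909]), np.float64(15.078125), np.float32(728.0), np.float32(336.0))
side (array([ 0.56039303, -0.28771468]), np.float64(63.265625), np.float32(480.0), np.float32(176.0))
top (0.5688, -0.2243) (array([ 0.56763008, -0.22307956]), np.float64(75.375), np.float32(1042.0), np.float32(340.0))
top (0.6225, -0.296) (array([ 0.61998396, -0.29669506]), np.float64(112.5625), np.float32(941.0), np.float32(353.0))
side (0.5688, -0.2243) (array([ 0.57988773, -0.23768528]), np.float64(139.484375), np.float32(674.0), np.float32(407.0))
side (0.6225, -0.296) (array([ 0.62263535, -0.29224404]), np.float64(200.703125), np.float32(766.0), np.float32(460.0))
```

Run:
```python
from fit import *
bt=np.array([0,.0378,.0198])
for z in(.020,.012,.006,.0035):
    p,R=placeTCP((.559,-.2875,z),-.16,bt); print(z,p.round(4),goal(p,R))
```

```text
0.02 [ 0.5464 -0.2855  0.0607] (array([0.04, 0.57, 0.64]), array([ 0.002,  0.001, -0.   ]))
0.012 [ 0.5464 -0.2855  0.0527] (array([0.04, 1.13, 1.21]), array([ 0.002,  0.001, -0.   ]))
0.006 [ 0.5464 -0.2855  0.0467] (array([0.04, 1.56, 1.63]), array([ 0.002,  0.001, -0.   ]))
0.0035 [ 0.5464 -0.2855  0.0442] (array([0.04, 1.73, 1.81]), array([ 0.002,  0.001, -0.   ]))
```

>>> {"name": "apply_moves", "arguments": {"increments": [{"x": 0.04, "y": 0.57, "z": 0.64, "ax": 0.002, "ay": 0.001, "az": 0.0, "grip": 0.8}, {"x": 0.04, "y": 0.85, "z": 0.92, "ax": 0.002, "ay": 0.001, "az": 0.0, "grip": 0.8}, {"x": 0.04, "y": 1.13, "z": 1.21, "ax": 0.002, "ay": 0.001, "az": 0.0, "grip": 0.8}, {"x": 0.04, "y": 1.13, "z": 1.21, "ax": 0.002, "ay": 0.001, "az": 0.0, "grip": 0.8}]}}

```text
time_s: 9.35
eef_pos: [0.5462, -0.2852, 0.0521]
eef_rot: [-0.292, 0.703, 0.599, -0.248]
wrist_force: [-0.3, 0.0, -0.8]
opening: 0.383
```

Run:
```python
from fit import *
o=ctrl.get_obs(); print(o["time_s"],o["q"].round(3),o["eef_pos"].round(4),o["wrist_force"].round(2))
P=vision.camera_params("wrist"); im=vision.camera("wrist"); print(wheld(im,P,(.0378,.0198)))
bt=np.array([0,.0378,.0198])
for z in(.006,.004,.003):
    p,R=placeTCP((.559,-.2875,z),-.16,bt); print(z,p.round(4),goal(p,R))
```

```text
9.35 [-0.918  0.38   2.108  1.522  0.508  2.608] [ 0.5462 -0.2852  0.0521] [-0.31  0.04 -0.83]
(array([ 0.0381941 ,  0.01990986, -0.06221468,  0.00155718]), np.float64(740.875), array([ 278,  257,   85,  117, 9236], dtype=int32))
0.006 [ 0.5464 -0.2855  0.0467] (array([-0.01,  0.41,  0.39]), array([-0.001, -0.   ,  0.   ]))
0.004 [ 0.5464 -0.2855  0.0447] (array([-0.01,  0.55,  0.53]), array([-0.001, -0.   ,  0.   ]))
0.003 [ 0.5464 -0.2855  0.0437] (array([-0.01,  0.62,  0.6 ]), array([-0.001, -0.   ,  0.   ]))
```

>>> {"name": "apply_moves", "arguments": {"increments": [{"x": 0.0, "y": 0.25, "z": 0.25, "ax": 0.0, "ay": 0.0, "az": 0.0, "grip": 0.8}, {"x": 0.0, "y": 0.41, "z": 0.4, "ax": 0.0, "ay": 0.0, "az": 0.0, "grip": 0.8}, {"x": 0.0, "y": 0.5, "z": 0.5, "ax": 0.0, "ay": 0.0, "az": 0.0, "grip": 0.8}, {"x": 0.0, "y": 0.5, "z": 0.5, "ax": 0.0, "ay": 0.0, "az": 0.0, "grip": 0.8}]}}

```text
time_s: 9.9
eef_pos: [0.5463, -0.2853, 0.0452]
eef_rot: [-0.292, 0.703, 0.599, -0.248]
wrist_force: [-0.4, 0.5, -0.3]
opening: 0.385
```

>>> {"name": "apply_moves", "arguments": {"increments": [{"x": 0.0, "y": 0.07, "z": 0.07, "ax": 0.0, "ay": 0.0, "az": 0.0, "grip": 0.8}, {"x": 0.0, "y": 0.1, "z": 0.1, "ax": 0.0, "ay": 0.0, "az": 0.0, "grip": 0.8}]}}

```text
time_s: 10.15
eef_pos: [0.547, -0.2856, 0.045]
eef_rot: [-0.291, 0.704, 0.599, -0.248]
wrist_force: [-7.2, 2.3, 11.9]
opening: 0.378
```

>>> {"name": "apply_moves", "arguments": {"increments": [{"x": 0.0, "y": -0.07, "z": -0.07, "ax": 0.0, "ay": 0.0, "az": 0.0, "grip": 0.62}, {"x": 0.0, "y": -0.07, "z": -0.07, "ax": 0.0, "ay": 0.0, "az": 0.0, "grip": 0.58}, {"x": 0.0, "y": -0.07, "z": -0.07, "ax": 0.0, "ay": 0.0, "az": 0.0, "grip": 0.53}, {"x": 0.0, "y": -0.07, "z": -0.07, "ax": 0.0, "ay": 0.0, "az": 0.0, "grip": 0.49}, {"x": 0.0, "y": -0.07, "z": -0.07, "ax": 0.0, "ay": 0.0, "az": 0.0, "grip": 0.49}]}}

```text
time_s: 10.78
eef_pos: [0.5469, -0.2856, 0.0459]
eef_rot: [-0.291, 0.704, 0.599, -0.248]
wrist_force: [-0.4, 0.4, -0.7]
opening: 0.51
```

Run:
```python
from fit import *
o=ctrl.get_obs(); print(o["time_s"],o["eef_pos"].round(4),o["wrist_force"].round(2),o["opening"])
for n in("top","side","wrist"):
    im=vision.camera(n); cv2.imwrite(f"pics/l_{n}.png",im[:,:,::-1])
a=cv2.imread("pics/l_top.png"); b=cv2.imread("pics/l_side.png"); c=cv2.imread("pics/l_wrist.png")
f=lambda c,x0,y0,w,h,s:cv2.resize(c[y0:y0+h,x0:x0+w],None,fx=s,fy=s,interpolation=2)
cv2.imwrite("pics/l2.png",np.hstack([f(a,430,180,65,65,4),f(b,340,165,65,65,4),f(c,220,200,195,195,1.34)[:260,:260]]))
```

```text
10.775 [ 0.5469 -0.2856  0.0459] [-0.36  0.38 -0.74] 0.5098332785455852
```

View pics/l2.png

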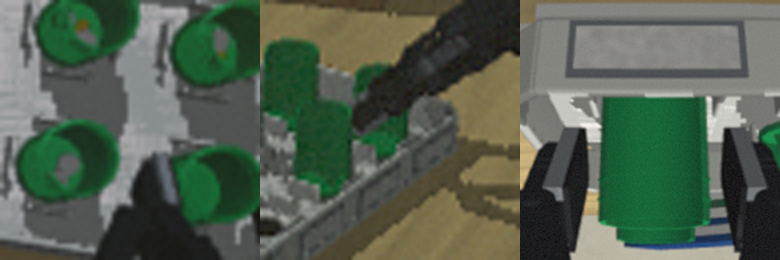

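>>> {"name": "apply_moves", "arguments": {"increments": [{"x": 0.0, "y": -1.0, "z": 0.0, "ax": 0.0, "ay": 0.0, "az": 0.0, "grip": 0.49}, {"x": 0.0, "y": -3.0, "z": 0.0, "ax": 0.0, "ay": 0.0, "az": 0.0, "grip": 0.49}, {"x": 0.0, "y": -6.0, "z": 0.0, "ax": 0.0, "ay": 0.0, "az": 0.0, "grip": 0.49}, {"x": 0.0, "y": -11.0, "z": -1.0, "ax": 0.0, "ay": 0.0, "az": 0.0, "grip": 0.4}, {"x": 0.0, "y": -14.0, "z": -3.0, "ax": 0.0, "ay": -0.15, "az": 0.0, "grip": 0.25}]}}

```text
time_s: 11.55
eef_pos: [0.4682, -0.2726, 0.1667]
eef_rot: [-0.245, 0.683, 0.619, -0.301]
wrist_force: [0.6, -1.5, 1.1]
opening: 0.746
```

Run:
```python
from fit import *
o=ctrl.get_obs(); print(o["time_s"],o["q"].round(3),o["eef_pos"].round(4),o["wrist_force"].round(2),o["opening"])
im=vision.camera("top"); cv2.imwrite("pics/m_top.png",im[:,:,::-1]); P=vision.camera_params("top")
print(heldfit(im,P,np.array([.558,-.287,.004])), heldfit(im,P,np.array([.568,-.223,.004])))
p,R=grasp((.5795,.209),3.08,.12); p=p+[0,0,.08]
cur,Rc=pose()
print("goal",p,goal(p,R))
Rm=Rot.from_rotvec([0,0,.1])*Rc*Rot.from_rotvec([0,-1.6,0]); print("mid",goal((p+cur)/2,Rm))
cv2.imwrite("pics/m2.png",cv2.resize(im[150:260,350:520][:,:,::-1],None,fx=4,fy=4,interpolation=2))
```

```text
11.55 [-1.076 -0.058  2.27   1.068  0.694  2.867] [ 0.4682 -0.2726  0.1667] [ 0.64 -1.49  1.08] 0.7463583443705963
(array([ 0.555614  , -0.28633527]), np.float64(71.5625), np.float32(1011.0), np.float32(379.0)) (array([ 0.56752466, -0.22308271]), np.float64(85.9375), np.float32(1032.0), np.float32(326.0))
goal [0.47900967 0.2151973  0.19468124] (array([48.35, -6.71, -4.72]), array([-1.130e-01, -3.046e+00,  2.000e-03]))
mid (array([24.18, -3.35, -2.36]), array([-0.066, -1.67 , -0.045]))
```

View pics/m2.png

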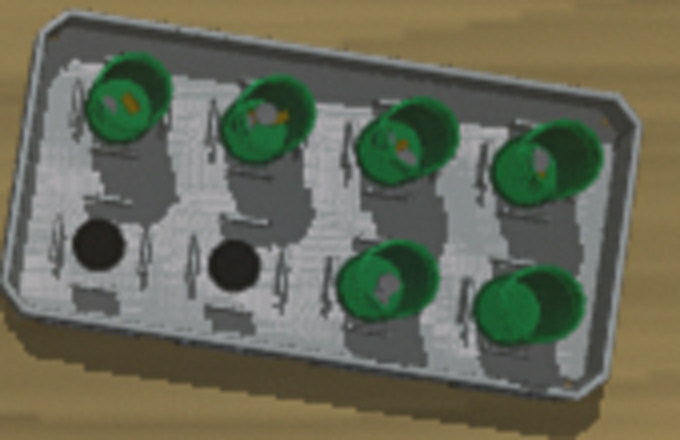

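>>> {"name": "apply_moves", "arguments": {"increments": [{"x": 2.0, "y": -0.3, "z": -0.2, "ax": 0.0, "ay": -0.17, "az": 0.0, "grip": 0.25}, {"x": 4.5, "y": -0.6, "z": -0.4, "ax": -0.01, "ay": -0.35, "az": 0.0, "grip": 0.25}, {"x": 7.0, "y": -1.0, "z": -0.7, "ax": -0.02, "ay": -0.53, "az": -0.01, "grip": 0.25}, {"x": 9.5, "y": -1.3, "z": -1.0, "ax": -0.03, "ay": -0.71, "az": -0.02, "grip": 0.25}, {"x": 12.0, "y": -1.6, "z": -1.2, "ax": -0.03, "ay": -0.89, "az": -0.02, "grip": 0.25}, {"x": 14.5, "y": -2.0, "z": -1.5, "ax": -0.04, "ay": -1.07, "az": -0.03, "grip": 0.25}, {"x": 17.0, "y": -2.4, "z": -1.7, "ax": -0.05, "ay": -1.25, "az": -0.03, "grip": 0.25}, {"x": 19.5, "y": -2.7, "z": -2.0, "ax": -0.05, "ay": -1.43, "az": -0.04, "grip": 0.25}, {"x": 22.0, "y": -3.0, "z": -2.2, "ax": -0.06, "ay": -1.6, "az": -0.045, "grip": 0.25}, {"x": 24.2, "y": -3.3, "z": -2.4, "ax": -0.066, "ay": -1.67, "az": -0.045, "grip": 0.25}]}}

```text
time_s: 12.85
eef_pos: [0.4746, -0.0287, 0.1831]
eef_rot: [-0.314, -0.226, -0.615, 0.687]
wrist_force: [0.4, 0.2, -0.2]
opening: 0.749
```

Run:
```python
from fit import *
o=ctrl.get_obs(); print(o["time_s"],o["q"].round(3),o["eef_pos"].round(4),o["opening"])
p,R=grasp((.5795,.209),3.08,.12); p=p+[0,0,.03]
print("goal",p,goal(p,R))
```

```text
12.85 [-0.514 -0.387  2.477  0.812  0.439  1.854] [ 0.4746 -0.0287  0.1831] 0.7491309964165117
goal [0.47900967 0.2151973  0.14468124] (array([ -1.35,   1.87, -24.58]), array([-7.000e-03, -1.374e+00, -1.000e-03]))
```

>>> {"name": "apply_moves", "arguments": {"increments": [{"x": 0.0, "y": 0.0, "z": -2.0, "ax": 0.0, "ay": -0.17, "az": 0.0, "grip": 0.25}, {"x": -0.2, "y": 0.1, "z": -5.0, "ax": 0.0, "ay": -0.35, "az": 0.0, "grip": 0.25}, {"x": -0.4, "y": 0.3, "z": -8.0, "ax": 0.0, "ay": -0.53, "az": 0.0, "grip": 0.25}, {"x": -0.6, "y": 0.6, "z": -11.0, "ax": 0.0, "ay": -0.71, "az": 0.0, "grip": 0.25}, {"x": -0.8, "y": 0.9, "z": -14.0, "ax": 0.0, "ay": -0.89, "az": 0.0, "grip": 0.25}, {"x": -1.0, "y": 1.2, "z": -18.0, "ax": 0.0, "ay": -1.07, "az": 0.0, "grip": 0.25}, {"x": -1.2, "y": 1.5, "z": -22.0, "ax": -0.007, "ay": -1.25, "az": 0.0, "grip": 0.25}, {"x": -1.35, "y": 1.87, "z": -24.58, "ax": -0.007, "ay": -1.374, "az": 0.0, "grip": 0.25}, {"x": -1.35, "y": 1.87, "z": -24.58, "ax": -0.007, "ay": -1.374, "az": 0.0, "grip": 0.25}, {"x": -1.35, "y": 1.87, "z": -24.58, "ax": -0.007, "ay": -1.374, "az": 0.0, "grip": 0.25}]}}

```text
time_s: 14.1
eef_pos: [0.4783, 0.217, 0.1468]
eef_rot: [-0.635, 0.265, -0.279, 0.67]
wrist_force: [1.6, -0.8, 0.4]
opening: 0.752
```

```bash
cat >> fit.py <<'E'
def wlie(im,P,x):
    lie=lambda q:(np.array([q[0],q[1],.020])-.025*np.array([np.cos(q[2]),np.sin(q[2]),0]),np.array([np.cos(q[2]),np.sin(q[2]),0]))
    uv=wproj(P,np.array([x[0],x[1],.02]))[0]; b=blob(gmask(im),uv)
    return fitcyl([(P,*b[:2])],np.array(x),lie,np.array([.005,.005,.15]),wproj),uv,b[1]
E
python3 - <<'E'
from fit import *
o=ctrl.get_obs(); print(o["time_s"],o["q"].round(3),o["eef_pos"].round(4),np.abs(o["dq"]).max())
P=vision.camera_params("wrist"); im=vision.camera("wrist"); cv2.imwrite("pics/n.png",im[:,:,::-1])
print(wlie(im,P,(.5795,.209,3.08)))
p,R=grasp((.5795,.209),3.08,.04)
print("goal",p,goal(p,R))
E
```

```text
14.1 [ 0.361 -0.01   2.279 -1.138  0.319  2.992] [0.4783 0.217  0.1468] 1.0136926491273348
((array([0.57963716, 0.20990996, 3.0852262 ]), np.float64(170.46875)), array([325.16139381, 243.7404314 ]), array([ 302,  206,   45,   75, 2845], dtype=int32))
goal [0.53547095 0.2117153  0.0581127 ] (array([ 0.09, 10.35, -2.19]), array([ 0.004,  0.01 , -0.003]))
```

View pics/n.png

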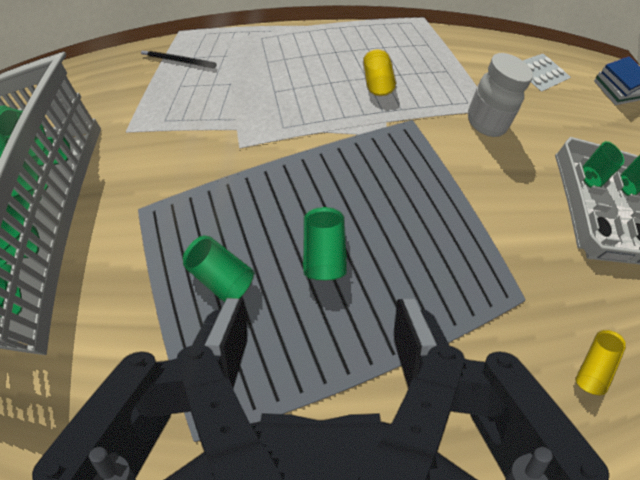

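```bash
cat > kin.py <<'E'
from h import *
D=[([-1.4473024,.181518047,1.60801251,0,1.35376543,-.20627796],[.18616676,-.54349952,.25539485],[.5757317,-.57484461,.41155596,-.41074125]),
([-0.368,0.235,2.275,1.52,0.547,-0.594],[0.5441,0.0801,0.0667],[0.784,-0.324,0.2,-0.489]),
([-0.296,0.389,2.193,1.706,0.51,-0.741],[0.5728,0.0969,0.0305],[0.785,-0.324,0.2,-0.489]),
([-0.594,-0.093,2.262,1.105,0.584,1.337],[0.5594,-0.0607,0.1907],[-0.404,-0.166,-0.623,0.65]),
([-0.916,0.121,2.102,1.093,0.577,3.107],[0.5481,-0.2867,0.1603],[-0.292,0.703,0.599,-0.248]),
([-0.918,0.338,2.111,1.456,0.512,2.682],[0.5467,-0.2855,0.0687],[-0.291,0.703,0.599,-0.248]),
([-0.918,0.38,2.108,1.522,0.508,2.608],[0.5462,-0.2852,0.0521],[-0.292,0.703,0.599,-0.248]),
([-1.076,-0.058,2.27,1.068,0.694,2.867],[0.4682,-0.2726,0.1667],[-0.245,0.683,0.619,-0.301]),
([-0.514,-0.387,2.477,0.812,0.439,1.854],[0.4746,-0.0287,0.1831],[-0.314,-0.226,-0.615,0.687])]
def Rs(q):
    e=lambda s,a:Rot.from_euler(s,a)
    A=[e('z',q[0])];
    for s,a in zip("yyzyz",q[1:]): A.append(A[-1]*e(s,a))
    return A
E
python3 - <<'E'
from kin import *
for s4 in(1,-1):
  for s5 in(1,-1):
    for s6 in(1,-1):
      T=[]
      for q,p,w in D:
        q=np.array(q)*[1,1,1,s4,s5,s6]; T.append((Rs(q)[-1].inv()*Rot.from_quat(w,scalar_first=True)))
      m=T[0]; print(s4,s5,s6,[round((m.inv()*t).magnitude(),3) for t in T])
E
```

```text
1 1 1 [0.0, 0.001, 0.001, 0.001, 0.001, 0.001, 0.001, 0.001, 0.001]
1 1 -1 [0.0, 0.775, 1.069, 3.086, 0.343, 0.506, 0.655, 0.136, 2.164]
1 -1 1 [0.0, 1.716, 1.858, 2.751, 2.437, 2.583, 2.612, 2.191, 3.141]
1 -1 -1 [0.0, 1.651, 1.756, 1.992, 2.415, 2.539, 2.538, 2.187, 2.482]
-1 1 1 [0.0, 3.041, 2.87, 2.21, 2.186, 2.913, 3.044, 2.136, 1.623]
-1 1 -1 [0.0, 2.385, 2.481, 1.498, 2.478, 2.474, 2.476, 2.032, 0.888]
-1 -1 1 [0.0, 3.076, 2.979, 2.966, 2.823, 3.078, 3.116, 2.697, 3.141]
-1 -1 -1 [0.0, 2.91, 3.097, 3.037, 2.747, 3.103, 3.032, 2.721, 2.972]
```

```bash
cat >> kin.py <<'E'
def rows(q):
    A=Rs(q); c=[np.array([0,0,1.])]  # base height
    for i,ax in [(0,'x'),(0,'y'),(1,'z'),(1,'x'),(2,'z'),(2,'x'),(4,'y'),(4,'z'),(4,'x')]:
        c.append(A[i].apply({'x':[1,0,0],'y':[0,1,0],'z':[0,0,1]}[ax]))
    return np.array(c).T
Mx=np.vstack([rows(q) for q,_,_ in D]); y=np.concatenate([p for _,p,_ in D])
th=np.linalg.lstsq(Mx,y,rcond=1e-4)[0]
T6=Rs(D[0][0])[-1].inv()*Rot.from_quat(D[0][2],scalar_first=True)
def fk(q): return rows(q)@th, Rs(q)[-1]*T6
LO=np.array([-2.99,-.89,.3,-1.14,0,-3.12]);HI=np.array([2.99,2.07,2.58,4.28,2.63,3.12])
def ik(p,R,n=60,seed=0):
    rng=np.random.default_rng(seed); out=[]
    def f(q):
        a,B=fk(q); return np.r_[(a-p)*10,(B.inv()*R).as_rotvec()]
    for k in range(n):
        q0=np.array([rng.uniform(-1.5,1.2),rng.uniform(-.8,1),rng.uniform(1.5,2.5),rng.uniform(-1.1,4.2),rng.uniform(.1,1.5),rng.uniform(-3.1,3.1)])
        r=least_squares(f,q0,bounds=(LO,HI))
        if r.cost<1e-7 and not any(np.abs(r.x-o).max()<.05 for o in out): out.append(r.x)
    return out
E
python3 - <<'E'
from kin import *
print(th.round(4),np.abs(Mx@th-y).max())
o=ctrl.get_obs(); print(o["q"].round(3),fk(o["q"])[0],o["eef_pos"])
for nm,c,m in(("M",(.5795,.209),3.08),("L",(.562,.2955),-2.275)):
  for back,up in((.12,.03),(.04,0),(0,0)):
    p,R=grasp(c,m,back); 
    for q in ik(p+[0,0,up],R): print(nm,back,q.round(2))
for nm,c in(("B",(.5815,-.161)),("A",(.591,-.0967))):
  for az in(-.3,-.16,0,.15):
    for z in(.10,.004):
      p,R=placeTCP((*c,z),az,np.array([0,.0378,.0198]))
      for q in ik(p,R): print(nm,az,z,q.round(2))
E
```

```text
[ 3.130e-01  6.000e-04  1.180e-01  4.389e-01 -1.000e-03  5.140e-01
  8.530e-02 -2.000e-04  2.947e-01 -7.000e-04] 0.00034458864714233955
[ 0.359 -0.012  2.28  -1.138  0.318  2.985] [0.4782953  0.21653246 0.14744712] [0.47828491 0.21596343 0.14705779]
M 0 [ 0.27  0.43  2.11  4.12  0.28 -2.29]
L 0.12 [-0.16  0.03  2.25  1.11  0.74 -0.27]
L 0.04 [-0.04  0.35  2.14  1.42  0.6  -0.55]
L 0 [ 0.02  0.45  2.07  1.52  0.56 -0.62]
B -0.3 0.1 [-0.56  0.07  2.21  1.14  0.21 -2.89]
B -0.3 0.004 [-0.57  0.34  2.2   2.31  0.25  2.2 ]
B -0.16 0.1 [-0.64  0.08  2.21  1.21  0.36 -3.12]
B -0.16 0.004 [-0.64  0.34  2.2   1.92  0.36  2.41]
B 0 0.1 [-0.72  0.1   2.18  1.19  0.53  3.02]
B 0 0.004 [-0.72  0.36  2.18  1.64  0.49  2.51]
B 0.15 0.1 [-0.78  0.13  2.14  1.14  0.68  2.92]
B 0.15 0.004 [-0.78  0.38  2.14  1.45  0.61  2.53]
A -0.3 0.1 [-0.4   0.07  2.22  0.76  0.1  -2.4 ]
A -0.3 0.004 [-0.4   0.34  2.21  2.79  0.2   1.85]
A -0.16 0.1 [-0.48  0.06  2.22  1.18  0.24 -2.97]
A -0.16 0.004 [-0.48  0.33  2.22  2.2   0.28  2.26]
A 0 0.1 [-0.57  0.07  2.21  1.21  0.42  3.11]
A 0 0.004 [-0.57  0.34  2.21  1.82  0.4   2.45]
A 0.15 0.1 [-0.64  0.1   2.18  1.18  0.57  2.99]
A 0.15 0.004 [-0.64  0.36  2.18  1.58  0.52  2.51]
```

Run:
```python
from kin import *
def gr(c,maz,back,pit,flip,s=.038,up=.007,pad=.004):
    m=np.array([np.cos(maz),np.sin(maz),0]); G=np.array([c[0],c[1],.02])+(s-.025)*m+[0,0,up]
    R=Rg(maz+np.pi,pit,flip); return G-(pad+back)*R.apply([0,1,0]),R
for pit in(50,55,60):
  for flip in(0,1):
    for back,up in((.10,.03),(.0,.12),(0,0)):
      p,R=gr((.5795,.209),3.08,back,np.radians(pit),flip)
      for q in ik(p+[0,0,up],R,40): print(pit,flip,back,up,q.round(2))
for pit in(40,35,30):
  for flip in(0,1):
    for az in(-.3,-.16,0,.15):
      for z in(.1,.004):
        p,R=placeTCP((.5815,-.161,z),az,np.array([0,.0378,.0198]));R=Rg(az,np.radians(pit),bool(flip))
        for q in ik(p,R,30): print("B",pit,flip,az,z,q.round(2))
```

```text
50 0 0.1 0.03 [ 0.31  0.04  2.21 -0.82  0.33  2.66]
50 0 0.0 0.12 [ 0.26  0.13  2.08 -0.67  0.33  2.46]
50 1 0.1 0.03 [ 0.31  0.04  2.21 -0.82  0.33 -0.48]
50 1 0.0 0.12 [ 0.26  0.13  2.08 -0.67  0.33 -0.68]
55 0 0.1 0.03 [ 0.29  0.04  2.15 -0.51  0.42  2.33]
55 0 0.0 0.12 [ 0.24  0.13  2.03 -0.43  0.43  2.22]
55 0 0 0 [ 0.24  0.4   2.04 -0.99  0.21  2.8 ]
55 1 0.1 0.03 [ 0.29  0.04  2.15 -0.51  0.42 -0.81]
55 1 0.0 0.12 [ 0.24  0.13  2.03 -0.43  0.43 -0.92]
55 1 0 0 [ 0.24  0.4   2.04 -0.99  0.21 -0.34]
60 0 0.1 0.03 [ 0.27  0.06  2.08 -0.33  0.52  2.14]
60 0 0.0 0.12 [ 0.23  0.14  1.98 -0.29  0.53  2.07]
60 0 0 0 [ 0.23  0.39  2.   -0.54  0.28  2.34]
60 1 0.1 0.03 [ 0.27  0.06  2.08 -0.33  0.52 -1.  ]
60 1 0.0 0.12 [ 0.23  0.14  1.98 -0.29  0.53 -1.07]
60 1 0 0 [ 0.23  0.39  2.   -0.54  0.28 -0.8 ]
B 40 0 -0.3 0.1 [-0.58  0.09  2.26  1.82  0.22 -0.44]
B 40 0 -0.3 0.004 [-0.58  0.38  2.24  2.55  0.39 -1.19]
B 40 0 -0.16 0.1 [-0.67  0.09  2.25  1.59  0.38 -0.36]
B 40 0 -0.16 0.004 [-0.67  0.38  2.23  2.17  0.47 -0.99]
B 40 0 0 0.1 [-0.75  0.11  2.22  1.43  0.56 -0.38]
B 40 0 0 0.004 
[... 1627 characters left out ...]
 -0.16 0.004 [-0.71  0.49  2.27  2.4   0.74 -1.28]
B 30 0 0 0.1 [-0.81  0.18  2.29  1.81  0.71 -0.8 ]
B 30 0 0 0.004 [-0.81  0.5   2.24  2.08  0.81 -1.16]
B 30 0 0.15 0.1 [-0.88  0.23  2.23  1.61  0.84 -0.75]
B 30 0 0.15 0.004 [-0.88  0.52  2.19  1.82  0.88 -1.08]
B 30 1 -0.3 0.1 [-0.6   0.15  2.33  2.5   0.45  2.01]
B 30 1 -0.3 0.004 [-0.61  0.48  2.28  2.72  0.69  1.75]
B 30 1 -0.16 0.1 [-0.71  0.16  2.32  2.11  0.56  2.22]
B 30 1 -0.16 0.004 [-0.71  0.49  2.27  2.4   0.74  1.87]
B 30 1 0 0.1 [-0.81  0.18  2.29  1.81  0.71  2.34]
B 30 1 0 0.004 [-0.81  0.5   2.24  2.08  0.81  1.98]
B 30 1 0.15 0.1 [-0.88  0.23  2.23  1.61  0.84  2.39]
B 30 1 0.15 0.004 [-0.88  0.52  2.19  1.82  0.88  2.06]
```

```bash
cat >> kin.py <<'E'
def gr(c,maz,back,pit,flip=False,s=.038,up=.007,pad=.004):
    m=np.array([np.cos(maz),np.sin(maz),0]); G=np.array([c[0],c[1],.02])+(s-.025)*m+[0,0,up]
    R=Rg(maz+np.pi,pit,flip); return G-(pad+back)*R.apply([0,1,0]),R
def iknear(p,R,q0):
    f=lambda q:np.r_[(fk(q)[0]-p)*10,(fk(q)[1].inv()*R).as_rotvec()]
    r=least_squares(f,np.clip(q0,LO+1e-3,HI-1e-3),bounds=(LO,HI)); return r.x,r.cost
E
python3 - <<'E'
from kin import *
o=ctrl.get_obs(); print(o["time_s"],o["q"].round(3),o["eef_pos"].round(4))
for back in(.04,0):
    p,R=gr((.5796,.2095),3.083,back,np.radians(58)); print(p,goal(p,R),iknear(p,R,np.array([.24,.4,2.02,-.7,.25,2.5])))
E
```

```text
14.15 [ 0.359 -0.012  2.28  -1.138  0.318  2.985] [0.4783 0.216  0.1471]
[0.54334587 0.21162666 0.06431412] (array([ 0.06, 10.47, -1.19]), array([-0.222,  0.008, -0.   ])) (array([ 0.24959684,  0.28308361,  2.06340316, -0.56800609,  0.30343789,
        2.3814861 ]), np.float64(5.566373543548836e-23))
[0.56450627 0.2103854  0.03039219] (array([ 0.05, 14.37, -2.08]), array([-0.222,  0.008, -0.   ])) (array([ 0.23511504,  0.39204765,  2.01626216, -0.67733022,  0.24730134,
        2.48417364]), np.float64(2.3381391377968664e-29))
```

First rotate in place to a steeper tool pitch, then advance.

>>> {"name": "apply_moves", "arguments": {"increments": [{"x": 0.0, "y": 0.0, "z": 0.0, "ax": -0.1, "ay": 0.0, "az": 0.0, "grip": 0.25}, {"x": 0.0, "y": 1.0, "z": 0.0, "ax": -0.222, "ay": 0.008, "az": 0.0, "grip": 0.25}, {"x": 0.02, "y": 4.0, "z": -0.4, "ax": -0.222, "ay": 0.008, "az": 0.0, "grip": 0.25}, {"x": 0.04, "y": 7.5, "z": -0.8, "ax": -0.222, "ay": 0.008, "az": 0.0, "grip": 0.25}, {"x": 0.06, "y": 10.47, "z": -1.19, "ax": -0.222, "ay": 0.008, "az": 0.0, "grip": 0.25}, {"x": 0.06, "y": 10.47, "z": -1.19, "ax": -0.222, "ay": 0.008, "az": 0.0, "grip": 0.25}, {"x": 0.06, "y": 10.47, "z": -1.19, "ax": -0.222, "ay": 0.008, "az": 0.0, "grip": 0.25}]}}

```text
time_s: 15.02
eef_pos: [0.543, 0.2113, 0.0648]
eef_rot: [-0.6, 0.332, -0.353, 0.637]
wrist_force: [-0.0, 0.7, 0.0]
opening: 0.752
```

Run:
```python
from kin import *; from fit import *
o=ctrl.get_obs(); print(o["time_s"],o["q"].round(3),o["eef_pos"].round(4),np.abs(o["dq"]).max())
P=vision.camera_params("wrist"); im=vision.camera("wrist"); cv2.imwrite("pics/o.png",im[:,:,::-1])
print(wlie(im,P,(.5795,.209,3.08)))
p,R=gr((.5796,.2095),3.083,0,np.radians(58))
print("goal",p,goal(p,R))
```

```text
15.025 [ 0.25   0.281  2.063 -0.565  0.305  2.379] [0.543  0.2113 0.0648] 0.021816820794755123
((array([0.57914853, 0.20969346, 3.093066  ]), np.float64(191.75)), array([323.45768545, 266.34953761]), array([ 289,  211,   68,  106, 6672], dtype=int32))
goal [0.56450627 0.2103854  0.03039219] (array([-0.01,  4.09, -0.05]), array([-0.001, -0.001, -0.001]))
```

View pics/o.png

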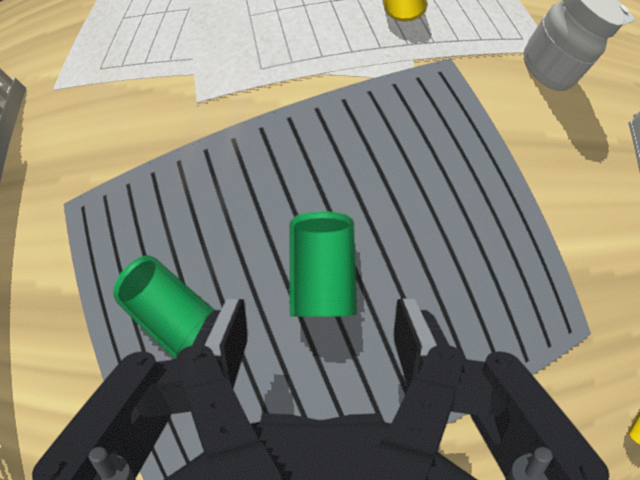

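>>> {"name": "apply_moves", "arguments": {"increments": [{"x": 0.0, "y": 0.0, "z": 0.0, "ax": 0.0, "ay": 0.0, "az": 0.0, "grip": 0.4}, {"x": 0.0, "y": 1.5, "z": 0.0, "ax": 0.0, "ay": 0.0, "az": 0.0, "grip": 0.4}, {"x": 0.0, "y": 3.0, "z": -0.03, "ax": 0.0, "ay": 0.0, "az": 0.0, "grip": 0.4}, {"x": 0.0, "y": 4.05, "z": -0.05, "ax": 0.0, "ay": 0.0, "az": 0.0, "grip": 0.4}, {"x": 0.0, "y": 4.05, "z": -0.05, "ax": 0.0, "ay": 0.0, "az": 0.0, "grip": 0.4}, {"x": 0.0, "y": 4.05, "z": -0.05, "ax": 0.0, "ay": 0.0, "az": 0.0, "grip": 0.55}, {"x": 0.0, "y": 4.05, "z": -0.05, "ax": 0.0, "ay": 0.0, "az": 0.0, "grip": 0.65}, {"x": 0.0, "y": 4.05, "z": -0.05, "ax": 0.0, "ay": 0.0, "az": 0.0, "grip": 0.8}, {"x": 0.0, "y": 4.05, "z": -0.05, "ax": 0.0, "ay": 0.0, "az": 0.0, "grip": 0.8}, {"x": 0.0, "y": 4.05, "z": -0.05, "ax": 0.0, "ay": 0.0, "az": 0.0, "grip": 0.8}]}}

```text
time_s: 16.32
eef_pos: [0.5645, 0.2106, 0.0314]
eef_rot: [-0.601, 0.332, -0.352, 0.637]
wrist_force: [-4.3, -0.2, 5.3]
opening: 0.383
```

```bash
python3 - <<'E'
s=open("fit.py").read()
s=s.replace('def wheld(im,P,b0,','def wheld(im,P,b0,pit=np.pi/4,').replace("np.cos(np.pi/4+q[2]),-np.sin(np.pi/4+q[2])","np.cos(pit+q[2]),-np.sin(pit+q[2])")
open("fit.py","w").write(s)
E
python3 - <<'E'
from kin import *; from fit import *
o=ctrl.get_obs(); print(o["time_s"],o["q"].round(3),o["eef_pos"].round(4),o["opening"],o["wrist_force"])
P=vision.camera_params("wrist"); im=vision.camera("wrist"); cv2.imwrite("pics/p.png",im[:,:,::-1])
bt,mt=intool((.5794,.2095),3.083); print(bt,mt)
print(wheld(im,P,bt[1:],np.radians(58)))
E
```

```text
16.325 [ 0.236  0.389  2.016 -0.676  0.248  2.484] [0.5645 0.2106 0.0314] 0.3830506087508551 [-4.30841945 -0.17146023  5.33834896]
[0.000225   0.03091148 0.02779264] [-5.13188587e-06 -5.31894339e-01 -8.46810730e-01]
(array([ 0.03191225,  0.02787369,  0.00496949, -0.00144068]), np.float64(222.125), array([  278,   236,    84,   132, 10392], dtype=int32))
```

View pics/p.png

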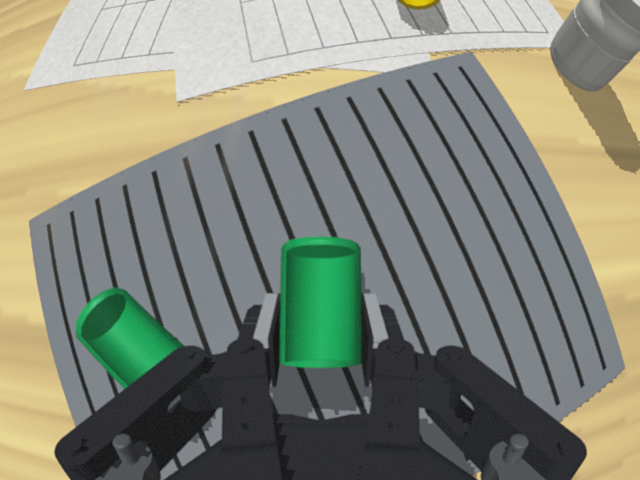

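Run:
```python
from kin import *
for k in range(3):
    P=vision.camera_params("wrist"); o=ctrl.get_obs(); p,R=pose()
    print((P["R"]@R.as_matrix()).round(4).tolist(),(P["t"]+P["R"]@p).round(4), o["time_s"])
P={"R":np.array([[ 0.3244236 , -0.94590887, -0.00239563],[-0.89651189, -0.30828742,  0.31815925],[-0.3016882 , -0.10107066, -0.94803426]]),"t":np.array([-0.57255225, -0.04193768,  0.38218839])}
R=Rot.from_quat([0.5757317 , -0.57484461,  0.41155596, -0.41074125],scalar_first=True);p=np.array([ 0.18616676, -0.54349952,  0.25539485])
print((P["R"]@R.as_matrix()).round(4).tolist(),(P["t"]+P["R"]@p).round(4))
```

```text
[[1.0, 0.0012, -0.0001], [0.0003, -0.3188, -0.9478], [-0.0012, 0.9478, -0.3188]] [0.0015 0.0401 0.1388] 16.375
[[1.0, 0.0012, -0.0001], [0.0003, -0.3188, -0.9478], [-0.0012, 0.9478, -0.3188]] [0.0015 0.0401 0.1388] 16.375
[[1.0, 0.0012, -0.0001], [0.0003, -0.3188, -0.9478], [-0.0012, 0.9478, -0.3188]] [0.0015 0.0401 0.1388] 16.375
[[1.0, 0.0007, 0.0006], [0.0008, -0.3185, -0.9479], [-0.0005, 0.9479, -0.3185]] [0.0013 0.04   0.1388]
```

```bash
cat >> kin.py <<'E'
def incr(wps,grip,nd=(1,2)):
    "rows from list of (p,R): increments from present pose"
    p,R0=pose(); L=[]
    for a,B in wps:
        d=R0.inv().apply(np.array(a)-p)*100; w=(R0.inv()*B).as_rotvec(); L.append((*d.round(nd[0]),*w.round(nd[1])))
    for l in L: print('{"x": %g, "y": %g, "z": %g, "ax": %g, "ay": %g, "az": %g, "grip": %g},'%(*l,grip))
    return L
def jpath(q0,q1,n): 
    s=np.linspace(0,1,n+1)[1:]; return [q0+(q1-q0)*t for t in s]
def chk(qs):
    f=[fk(q) for q in qs]
    print("z",[round(float(a[2]),3) for a,_ in f],"rot",[round((f[i][1].inv()*f[i+1][1]).magnitude(),2) for i in range(len(f)-1)],"step",[round(float(np.linalg.norm(f[i][0]-f[i+1][0])),3) for i in range(len(f)-1)])
    return f
E
python3 - <<'E'
from kin import *
o=ctrl.get_obs(); q=o["q"]; p,R=pose()
qs=[q]
ql,c=iknear(p+[0,0,.11],R,q); print(ql.round(2),c)
bt=np.array([0,.0309,.0278]); 
for az in(-.1,0.):
    pB,RB=placeTCP((.5815,-.161,.10),az,bt,np.radians(32))
    qB,c=iknear(pB,RB,np.array([-.8,.17,2.28,1.9,.7,2.3])); print(az,pB,qB.round(2),c, fk(qB)[1].apply([0,-np.sin(np.radians(32)),-np.cos(np.radians(32))]).round(3))
np.save("qB.npy",qB)
path=jpath(ql,qB,20); f=chk([ql]+path)
# cup base and mouth z along
for a,B in f[::2]: print((a+B.apply(bt)).round(3),B.apply([0,-.53,-.848]).round(2))
E
```

```text
[ 0.24  0.15  2.   -0.35  0.47  2.14] 2.8765689649367755e-30
-0.1 [ 0.57008439 -0.15985462  0.13995024] [-0.74  0.15  2.3   1.92  0.57  2.36] 4.370664008298589e-28 [-0. -0.  1.]
0.0 [ 0.57002707 -0.161       0.13995024] [-0.8   0.17  2.27  1.75  0.67  2.41] 3.896926649473133e-30 [0. 0. 1.]
z [0.141, 0.129, 0.118, 0.109, 0.101, 0.094, 0.089, 0.086, 0.083, 0.083, 0.084, 0.086, 0.089, 0.093, 0.098, 0.104, 0.111, 0.118, 0.125, 0.132, 0.14] rot [0.16, 0.16, 0.16, 0.16, 0.16, 0.16, 0.16, 0.16, 0.16, 0.16, 0.16, 0.16, 0.16, 0.16, 0.16, 0.16, 0.16, 0.16, 0.16, 0.16] step [0.024, 0.021, 0.019, 0.017, 0.015, 0.013, 0.012, 0.012, 0.012, 0.013, 0.015, 0.016, 0.019, 0.021, 0.023, 0.025, 0.028, 0.03, 0.032, 0.034]
[0.604 0.208 0.13 ] [-1.    0.06 -0.  ]
[0.591 0.164 0.103] [-0.95  0.3   0.11]
[0.578 0.128 0.081] [-0.84  0.49  0.23]
[0.566 0.1   0.065] [-0.68  0.63  0.37]
[0.56  0.075 0.055] [-0.49  0.7   0.51]
[0.558 0.052 0.051] [-0.31  0.7   0.65]
[0.563 0.025 0.053] [-0.14  0.63  0.77]
[ 0.57  -0.007  0.059] [-0.01  0.5   0.87]
[ 0.579 -0.049  0.071] [0.06 0.34 0.94]
[ 0.584 -0.1    0.084] [0.06 0.16 0.99]
[ 0.582 -0.161  0.1  ] [-0.  0.  1.]
```

Run:
```python
from kin import *
o=ctrl.get_obs(); q=o["q"]; p,R=pose(); qB=np.load("qB.npy"); bt=np.array([0,.0309,.0278])
ql,c=iknear(p+[0,0,.11],R,q)
path=jpath(ql,qB,20)
for i,a in enumerate(path): a[1]-=.14*np.sin(np.pi*(i+1)/20)
f=chk([ql]+path)
np.save("path.npy",np.array(path))
print(np.min([(a+B.apply(bt))[2] for a,B in f]))
lift=[(p+[0,0,h],R) for h in(.01,.04,.085,.11)]
L=incr(lift+f[1:9],.8)
```

```text
z [0.141, 0.142, 0.143, 0.145, 0.146, 0.148, 0.15, 0.152, 0.153, 0.155, 0.156, 0.156, 0.156, 0.156, 0.155, 0.154, 0.152, 0.15, 0.147, 0.144, 0.14] rot [0.15, 0.15, 0.15, 0.15, 0.15, 0.15, 0.15, 0.15, 0.15, 0.15, 0.15, 0.16, 0.16, 0.16, 0.16, 0.16, 0.16, 0.16, 0.16, 0.16] step [0.019, 0.017, 0.016, 0.015, 0.014, 0.013, 0.013, 0.013, 0.014, 0.014, 0.015, 0.017, 0.018, 0.02, 0.021, 0.023, 0.025, 0.027, 0.03, 0.032]
0.09999999999999978
{"x": -0, "y": -0.8, "z": 0.5, "ax": 0, "ay": 0, "az": 0, "grip": 0.8},
{"x": -0, "y": -3.4, "z": 2.1, "ax": 0, "ay": 0, "az": 0, "grip": 0.8},
{"x": -0, "y": -7.2, "z": 4.5, "ax": 0, "ay": 0, "az": 0, "grip": 0.8},
{"x": -0, "y": -9.3, "z": 5.9, "ax": 0, "ay": 0, "az": 0, "grip": 0.8},
{"x": 1.9, "y": -9.4, "z": 5.9, "ax": -0.02, "ay": 0.15, "az": 0.01, "grip": 0.8},
{"x": 3.6, "y": -9.5, "z": 5.9, "ax": -0.05, "ay": 0.3, "az": 0.02, "grip": 0.8},
{"x": 5.2, "y": -9.6, "z": 6, "ax": -0.07, "ay": 0.46, "az": 0.04, "grip": 0.8},
{"x": 6.6, "y": -9.8, "z": 6.1, "ax": -0.08, "ay": 0.61, "az": 0.05, "grip": 0.8},
{"x": 8, "y": -9.9, "z": 6.3, "ax": -0.1, "ay": 0.76, "az": 0.07, "grip": 0.8},
{"x": 9.3, "y": -10, "z": 6.5, "ax": -0.11, "ay": 0.91, "az": 0.1, "grip": 0.8},
{"x": 10.6, "y": -10, "z": 6.7, "ax": -0.13, "ay": 1.06, "az": 0.12, "grip": 0.8},
{"x": 11.9, "y": -10, "z": 7, "ax": -0.14, "ay": 1.21, "az": 0.15, "grip": 0.8},
```

>>> {"name": "apply_moves", "arguments": {"increments": [{"x": 0, "y": -0.8, "z": 0.5, "ax": 0, "ay": 0, "az": 0, "grip": 0.8}, {"x": 0, "y": -3.4, "z": 2.1, "ax": 0, "ay": 0, "az": 0, "grip": 0.8}, {"x": 0, "y": -7.2, "z": 4.5, "ax": 0, "ay": 0, "az": 0, "grip": 0.8}, {"x": 0, "y": -9.3, "z": 5.9, "ax": 0, "ay": 0, "az": 0, "grip": 0.8}, {"x": 1.9, "y": -9.4, "z": 5.9, "ax": -0.02, "ay": 0.15, "az": 0.01, "grip": 0.8}, {"x": 3.6, "y": -9.5, "z": 5.9, "ax": -0.05, "ay": 0.3, "az": 0.02, "grip": 0.8}, {"x": 5.2, "y": -9.6, "z": 6, "ax": -0.07, "ay": 0.46, "az": 0.04, "grip": 0.8}, {"x": 6.6, "y": -9.8, "z": 6.1, "ax": -0.08, "ay": 0.61, "az": 0.05, "grip": 0.8}, {"x": 8, "y": -9.9, "z": 6.3, "ax": -0.1, "ay": 0.76, "az": 0.07, "grip": 0.8}, {"x": 9.3, "y": -10, "z": 6.5, "ax": -0.11, "ay": 0.91, "az": 0.1, "grip": 0.8}, {"x": 10.6, "y": -10, "z": 6.7, "ax": -0.13, "ay": 1.06, "az": 0.12, "grip": 0.8}, {"x": 11.9, "y": -10, "z": 7, "ax": -0.14, "ay": 1.21, "az": 0.15, "grip": 0.8}]}}

```text
time_s: 17.88
eef_pos: [0.5636, 0.0909, 0.1534]
eef_rot: [0.313, 0.077, 0.695, -0.643]
wrist_force: [0.2, 0.7, -0.1]
opening: 0.384
```

Run:
```python
from kin import *
o=ctrl.get_obs(); print(o["time_s"],o["q"].round(2),o["opening"]); path=np.load("path.npy"); print(path[7].round(2),path[-1].round(2))
f=[fk(q) for q in path[8:]]
incr(f,.8)
```

```text
17.875 [-0.18  0.03  2.11  0.5   0.55  2.24] 0.38373693853017404
[-0.18  0.03  2.11  0.49  0.55  2.25] [-0.8   0.17  2.27  1.75  0.67  2.41]
{"x": 0.1, "y": -0.2, "z": 1.3, "ax": -0.01, "ay": 0.14, "az": 0.03, "grip": 0.8},
{"x": 0.3, "y": -0.4, "z": 2.7, "ax": -0.03, "ay": 0.29, "az": 0.06, "grip": 0.8},
{"x": 0.5, "y": -0.5, "z": 4.2, "ax": -0.05, "ay": 0.44, "az": 0.09, "grip": 0.8},
{"x": 0.7, "y": -0.6, "z": 5.9, "ax": -0.07, "ay": 0.59, "az": 0.13, "grip": 0.8},
{"x": 1, "y": -0.7, "z": 7.6, "ax": -0.09, "ay": 0.74, "az": 0.17, "grip": 0.8},
{"x": 1.4, "y": -0.8, "z": 9.5, "ax": -0.1, "ay": 0.89, "az": 0.21, "grip": 0.8},
{"x": 1.9, "y": -1, "z": 11.6, "ax": -0.12, "ay": 1.04, "az": 0.25, "grip": 0.8},
{"x": 2.6, "y": -1.1, "z": 13.8, "ax": -0.13, "ay": 1.2, "az": 0.3, "grip": 0.8},
{"x": 3.5, "y": -1.4, "z": 16.2, "ax": -0.14, "ay": 1.35, "az": 0.35, "grip": 0.8},
{"x": 4.6, "y": -1.7, "z": 18.7, "ax": -0.16, "ay": 1.5, "az": 0.41, "grip": 0.8},
{"x": 6, "y": -2.1, "z": 21.3, "ax": -0.16, "ay": 1.65, "az": 0.47, "grip": 0.8},
{"x": 7.6, "y": -2.6, "z": 23.9, "ax": -0.17, "ay": 1.79, "az": 0.54, "grip": 0.8},
```

Tracking matches the model.

>>> {"name": "apply_moves", "arguments": {"increments": [{"x": 0.1, "y": -0.2, "z": 1.3, "ax": -0.01, "ay": 0.14, "az": 0.03, "grip": 0.8}, {"x": 0.3, "y": -0.4, "z": 2.7, "ax": -0.03, "ay": 0.29, "az": 0.06, "grip": 0.8}, {"x": 0.5, "y": -0.5, "z": 4.2, "ax": -0.05, "ay": 0.44, "az": 0.09, "grip": 0.8}, {"x": 0.7, "y": -0.6, "z": 5.9, "ax": -0.07, "ay": 0.59, "az": 0.13, "grip": 0.8}, {"x": 1, "y": -0.7, "z": 7.6, "ax": -0.09, "ay": 0.74, "az": 0.17, "grip": 0.8}, {"x": 1.4, "y": -0.8, "z": 9.5, "ax": -0.1, "ay": 0.89, "az": 0.21, "grip": 0.8}, {"x": 1.9, "y": -1, "z": 11.6, "ax": -0.12, "ay": 1.04, "az": 0.25, "grip": 0.8}, {"x": 2.6, "y": -1.1, "z": 13.8, "ax": -0.13, "ay": 1.2, "az": 0.3, "grip": 0.8}, {"x": 3.5, "y": -1.4, "z": 16.2, "ax": -0.14, "ay": 1.35, "az": 0.35, "grip": 0.8}, {"x": 4.6, "y": -1.7, "z": 18.7, "ax": -0.16, "ay": 1.5, "az": 0.41, "grip": 0.8}, {"x": 6, "y": -2.1, "z": 21.3, "ax": -0.16, "ay": 1.65, "az": 0.47, "grip": 0.8}, {"x": 7.6, "y": -2.6, "z": 23.9, "ax": -0.17, "ay": 1.79, "az": 0.54, "grip": 0.8}]}}

```text
time_s: 19.38
eef_pos: [0.57, -0.1619, 0.14]
eef_rot: [-0.196, 0.68, 0.679, -0.195]
wrist_force: [-0.0, 0.4, -0.0]
opening: 0.381
```

Run:
```python
from kin import *; from fit import *
bt=np.array([0,.0309,.0278]); pit=np.radians(32)
o=ctrl.get_obs(); print(o["time_s"],o["q"].round(2),np.abs(o["dq"]).max())
for b,z in((bt,.10),(bt,.030)):
    p,R=placeTCP((.5815,-.161,z),0.,b,pit); print(z,p.round(4),goal(p,R))
P=vision.camera_params("wrist"); p,R=pose(); print("tool-frame t",(P["t"]+P["R"]@p).round(4))
im=vision.camera("wrist"); cv2.imwrite("pics/q.png",im[:,:,::-1])
print(wheld(im,P,bt[1:],np.radians(58)))
```

```text
19.375 [-0.8   0.17  2.27  1.75  0.67  2.41] 0.8484722338995392
0.1 [ 0.57  -0.161  0.14 ] (array([0.09, 0.  , 0.  ]), array([-0.002, -0.001, -0.001]))
0.03 [ 0.57  -0.161  0.07 ] (array([0.09, 3.72, 5.93]), array([-0.002, -0.001, -0.001]))
tool-frame t [-0.0014  0.0393  0.1381]
(array([ 0.03480475,  0.02398995, -0.03046278,  0.00378716]), np.float64(237.453125), array([  279,   237,    84,   130, 10144], dtype=int32))
```

View pics/q.png

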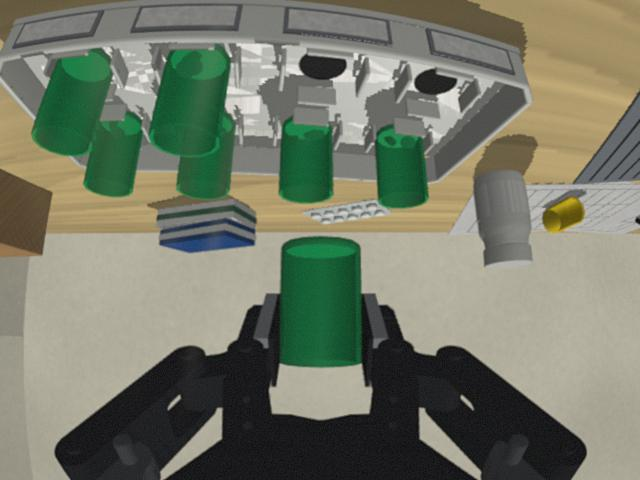

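Run:
```python
from kin import *; from fit import *
P0=np.array([[ 0.3244236 , -0.94590887, -0.00239563],[-0.89651189, -0.30828742,  0.31815925],[-0.3016882 , -0.10107066, -0.94803426]]); t0=np.array([.0013,.04,.1388])
bt=np.array([0,.0309,.0278]); pit=np.radians(32)
P=vision.camera_params("wrist"); p,R=pose(); t2=P["t"]+P["R"]@p; R2=P["R"]
Rct=R2@R.as_matrix(); Rg1=Rg(3.083+np.pi,np.radians(58)); R1=Rct@Rg1.as_matrix().T; t1=np.array([.0015,.0401,.1388])
A=-np.vstack([np.hstack([Rr,-np.eye(3)]) for Rr in(P0,R1,R2)]); b=np.r_[t0,t1,t2]
x,res,rk,sv=np.linalg.lstsq(A,b,rcond=None); print("w",x[:3].round(4),"tau",x[3:].round(4),sv.round(2),np.abs(A@x-b).max())
np.savez("wcal.npz",w=x[:3])
Pc=dict(P); Pc["t"]=P["t"]+P["R"]@x[:3]
im=vision.camera("wrist"); cv2.imwrite("pics/q.png",im[:,:,::-1]); o=ctrl.get_obs(); print(np.abs(o["dq"]).max(),pose()[0],p)
for PP in(P,Pc):
    print(wheld(im,PP,bt[1:],np.radians(58)))
    for uv in[(322,65),(434,81)]:
        c,s=darkc(im,uv,22); print(c.round(1),s,wray(PP,c,.004).round(4))
```

```text
w [-0.0002  0.0014  0.0009] tau [0.     0.0401 0.1378] [2.43 2.   1.98 1.45 1.42 0.29] 9.97989427867984e-05
0.08436908642329796 [ 0.56934316 -0.16247292  0.13901717] [ 0.5691168  -0.16412653  0.13892634]
(array([ 0.03486721,  0.02548648, -0.02502648, -0.00011353]), np.float64(256.4375), array([  279,   237,    84,   130, 10142], dtype=int32))
[323.5  69.7] [304  58  41  24 728] [ 0.5828 -0.1604  0.004 ]
[435.9  84.6] [419  72  38  24 618] [ 0.5926 -0.0965  0.004 ]
(array([ 0.03506683,  0.02657561, -0.00506312, -0.00140958]), np.float64(266.953125), array([  279,   237,    84,   130, 10142], dtype=int32))
[323.5  69.7] [304  58  41  24 728] [ 0.5818 -0.1618  0.004 ]
[435.9  84.6] [419  72  38  24 618] [ 0.5916 -0.0983  0.004 ]
```

>>> {"name": "apply_moves", "arguments": {"increments": [{"x": 0.1, "y": 1.0, "z": 1.5, "ax": 0, "ay": 0, "az": 0, "grip": 0.8}, {"x": 0.1, "y": 2.0, "z": 3.0, "ax": 0, "ay": 0, "az": 0, "grip": 0.8}, {"x": 0.15, "y": 2.96, "z": 4.6, "ax": 0, "ay": 0, "az": 0, "grip": 0.8}, {"x": 0.15, "y": 2.96, "z": 4.6, "ax": 0, "ay": 0, "az": 0, "grip": 0.8}, {"x": 0.15, "y": 2.96, "z": 4.6, "ax": 0, "ay": 0, "az": 0, "grip": 0.8}, {"x": 0.15, "y": 2.96, "z": 4.6, "ax": 0, "ay": 0, "az": 0, "grip": 0.8}]}}

```text
time_s: 20.23
eef_pos: [0.5703, -0.161, 0.0854]
eef_rot: [-0.196, 0.68, 0.679, -0.196]
wrist_force: [0.2, -1.2, -0.2]
opening: 0.38
```

```bash
cat >> fit.py <<'E'
def shoot(tag,bt,pitg,pads=(),wcal=np.load("wcal.npz")["w"]):
    "pictures of the held cup, fits in all cameras"
    P=vision.camera_params("wrist"); p,R=pose(); im=vision.camera("wrist"); cv2.imwrite(f"pics/{tag}_wrist.png",im[:,:,::-1])
    o=ctrl.get_obs(); print("dq",np.abs(o["dq"]).max().round(4),"moved",(pose()[0]-p).round(4),"t",o["time_s"])
    Pc=dict(P); Pc["t"]=P["t"]+P["R"]@wcal
    q,f,_=wheld(im,Pc,bt[1:],pitg); print("wheld",q.round(4),round(f,1))
    for uv in pads:
        c,s=darkc(im,uv,22); print("pad",c.round(1),s,wray(Pc,c,.004).round(4))
    base=p+R.apply(bt); print("nominal base",base.round(4),"wrist base",(p+R.apply([0,q[0],q[1]])).round(4))
    for n in("top","side"):
        P=vision.camera_params(n); im=vision.camera(n); cv2.imwrite(f"pics/{tag}_{n}.png",im[:,:,::-1])
        r=heldfit(im,P,base); print(n,r[0].round(4),[round(float(v)) for v in r[1:]])
E
python3 - <<'E'
from kin import *; from fit import *
print(ctrl.get_obs()["q"].round(3))
shoot("r",np.array([0,.0309,.0278]),np.radians(58))
E
```

```text
[-0.797  0.341  2.257  1.937  0.704  2.177]
dq 0.0042 moved [-0.0001 -0.0001 -0.    ] t 20.275
wheld [ 0.0262  0.0338  0.0094 -0.0006] 1826.6
nominal base [ 0.5817 -0.1611  0.0454] wrist base [ 0.5745 -0.1611  0.0428]
top [ 0.58   -0.1598] [25, 774, 348]
side [ 0.592  -0.1551] [162, 534, 377]
```

View pics/r_wrist.png

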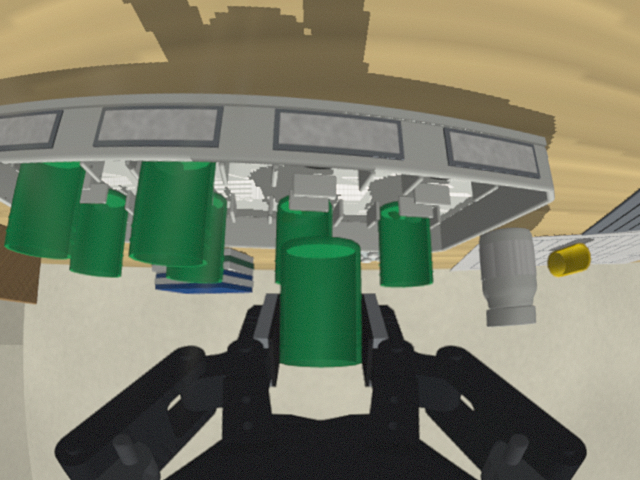

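Run:
```python
from kin import *; from fit import *
bt=np.array([0,.0326,.0267]); pit=np.radians(32)
for z in(.030,.016,.010,.006,.004):
    p,R=placeTCP((.5816,-.161,z),0.,bt,pit); print(z,p.round(4),goal(p,R))
a=cv2.imread("pics/r_top.png"); b=cv2.imread("pics/r_side.png")
f=lambda c,x0,y0,w,h,s:cv2.resize(c[y0:y0+h,x0:x0+w],None,fx=s,fy=s,interpolation=2)
cv2.imwrite("pics/r2.png",np.hstack([f(a,380,170,80,65,5),f(b,310,170,70,65,5)]))
```

```text
0.03 [ 0.5681 -0.161   0.0699] (array([0.01, 0.63, 1.39]), array([-0.003, -0.   , -0.002]))
0.016 [ 0.5681 -0.161   0.0559] (array([0.01, 1.38, 2.58]), array([-0.003, -0.   , -0.002]))
0.01 [ 0.5681 -0.161   0.0499] (array([0.01, 1.7 , 3.08]), array([-0.003, -0.   , -0.002]))
0.006 [ 0.5681 -0.161   0.0459] (array([0.01, 1.91, 3.42]), array([-0.003, -0.   , -0.002]))
0.004 [ 0.5681 -0.161   0.0439] (array([0.01, 2.02, 3.59]), array([-0.003, -0.   , -0.002]))
```

View pics/r2.png

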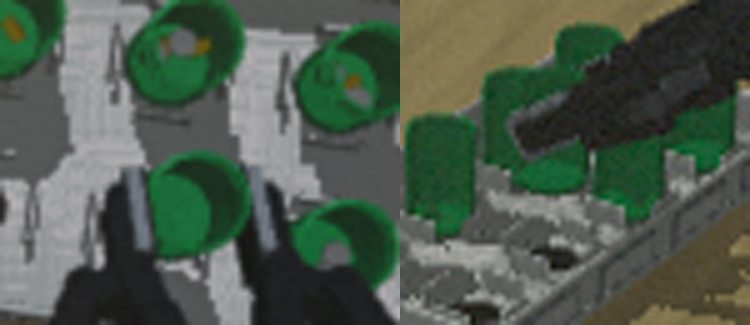

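>>> {"name": "apply_moves", "arguments": {"increments": [{"x": 0.01, "y": 0.3, "z": 0.7, "ax": 0, "ay": 0, "az": 0, "grip": 0.8}, {"x": 0.01, "y": 0.63, "z": 1.39, "ax": 0, "ay": 0, "az": 0, "grip": 0.8}, {"x": 0.01, "y": 1.0, "z": 2.0, "ax": 0, "ay": 0, "az": 0, "grip": 0.8}, {"x": 0.01, "y": 1.28, "z": 2.42, "ax": 0, "ay": 0, "az": 0, "grip": 0.8}, {"x": 0.01, "y": 1.28, "z": 2.42, "ax": 0, "ay": 0, "az": 0, "grip": 0.8}]}}

```text
time_s: 21.0
eef_pos: [0.5679, -0.1608, 0.057]
eef_rot: [-0.197, 0.68, 0.679, -0.196]
wrist_force: [1.1, -0.2, 0.6]
opening: 0.385
```

Run:
```python
from kin import *; from fit import *
bt=np.array([0,.0326,.0267]); pit=np.radians(32)
p,R=pose(); base=p+R.apply(bt); print(base, ctrl.get_obs()["wrist_force"])
im=vision.camera("top"); P=vision.camera_params("top"); print(heldfit(im,P,base)[0])
for z in(.010,.006,.004):
    p,R=placeTCP((.5816,-.161,z),0.,bt,pit); print(z,p.round(4),goal(p,R))
```

```text
[ 0.58119948 -0.16083236  0.01703673] [ 1.10643993 -0.23264144  0.61861053]
[ 0.57722548 -0.16023803]
0.01 [ 0.5681 -0.161   0.0499] (array([-0.01,  0.41,  0.63]), array([-0.004, -0.001, -0.001]))
0.006 [ 0.5681 -0.161   0.0459] (array([-0.01,  0.62,  0.96]), array([-0.004, -0.001, -0.001]))
0.004 [ 0.5681 -0.161   0.0439] (array([-0.01,  0.73,  1.13]), array([-0.004, -0.001, -0.001]))
```

>>> {"name": "apply_moves", "arguments": {"increments": [{"x": 0.0, "y": 0.22, "z": 0.32, "ax": 0, "ay": 0, "az": 0, "grip": 0.8}, {"x": 0.0, "y": 0.42, "z": 0.63, "ax": 0, "ay": 0, "az": 0, "grip": 0.8}, {"x": 0.0, "y": 0.62, "z": 0.96, "ax": 0, "ay": 0, "az": 0, "grip": 0.8}, {"x": 0.0, "y": 0.62, "z": 0.96, "ax": 0, "ay": 0, "az": 0, "grip": 0.8}]}}

```text
time_s: 21.55
eef_pos: [0.568, -0.1608, 0.0455]
eef_rot: [-0.197, 0.68, 0.679, -0.196]
wrist_force: [-0.7, -0.5, -0.4]
opening: 0.384
```

>>> {"name": "apply_moves", "arguments": {"increments": [{"x": 0.0, "y": 0.05, "z": 0.08, "ax": 0, "ay": 0, "az": 0, "grip": 0.8}, {"x": 0.0, "y": 0.09, "z": 0.14, "ax": 0, "ay": 0, "az": 0, "grip": 0.8}, {"x": 0.0, "y": 0.09, "z": 0.14, "ax": 0, "ay": 0, "az": 0, "grip": 0.8}]}}

```text
time_s: 21.92
eef_pos: [0.5688, -0.161, 0.0452]
eef_rot: [-0.195, 0.68, 0.679, -0.195]
wrist_force: [-2.6, 1.3, 6.7]
opening: 0.381
```

Floor contact at 7 N. Release and back out.

>>> {"name": "apply_moves", "arguments": {"increments": [{"x": 0.0, "y": -0.03, "z": -0.06, "ax": 0, "ay": 0, "az": 0, "grip": 0.62}, {"x": 0.0, "y": -0.03, "z": -0.06, "ax": 0, "ay": 0, "az": 0, "grip": 0.58}, {"x": 0.0, "y": -0.03, "z": -0.06, "ax": 0, "ay": 0, "az": 0, "grip": 0.53}, {"x": 0.0, "y": -0.03, "z": -0.06, "ax": 0, "ay": 0, "az": 0, "grip": 0.49}, {"x": 0.0, "y": -0.03, "z": -0.06, "ax": 0, "ay": 0, "az": 0, "grip": 0.49}]}}

```text
time_s: 22.55
eef_pos: [0.5688, -0.1609, 0.0457]
eef_rot: [-0.195, 0.68, 0.679, -0.195]
wrist_force: [0.4, -0.0, -0.1]
opening: 0.511
```

Run:
```python
from kin import *; from fit import *
o=ctrl.get_obs(); print(o["time_s"],o["q"].round(2),o["eef_pos"].round(4),o["wrist_force"].round(2),o["opening"])
p,R=pose()
a=vision.camera("top")[:,:,::-1]; b=vision.camera("wrist")[:,:,::-1]
f=lambda c,x0,y0,w,h,s:cv2.resize(c[y0:y0+h,x0:x0+w],None,fx=s,fy=s,interpolation=2)
cv2.imwrite("pics/s2.png",np.hstack([f(a,380,170,80,65,5),f(b,220,200,200,164,325/164)[:325]]))
# path to L cup: retreat then joint path
d=R.apply([0,1,0])
ret=[(p-d*.01,R),(p-d*.03,R),(p-d*.06,R),(p-d*.09+[0,0,.02],R)]
q1,c=iknear(ret[-1][0],R,o["q"]); print("ret",q1.round(2),c)
pL,RL=gr((.562,.2955),-2.275,.10,np.pi/4); qL,c=iknear(pL+[0,0,.03],RL,np.array([-.13,.1,2.2,1.2,.7,-.35])); print(qL.round(2),c)
path=jpath(q1,qL,20); 
for i,x in enumerate(path): x[1]-=.05*np.sin(np.pi*(i+1)/20)
fp=chk([q1]+path); print([a.round(2).tolist() for a,_ in fp[::4]]); np.save("path.npy",np.array(path))
print(incr(ret+fp[1:9],.49))
```

```text
22.55 [-0.8   0.47  2.24  2.04  0.75  2.03] [ 0.5688 -0.1609  0.0457] [ 0.36 -0.04 -0.08] 0.5109318037719501
ret [-1.    0.13  2.43  1.7   0.8   2.26] 3.0395853198123993e-21
[-0.13  0.09  2.23  1.16  0.7  -0.31] 3.837354044868803e-20
z [0.113, 0.117, 0.121, 0.124, 0.127, 0.13, 0.133, 0.136, 0.138, 0.139, 0.14, 0.141, 0.141, 0.141, 0.14, 0.139, 0.138, 0.136, 0.135, 0.133, 0.131] rot [0.19, 0.19, 0.19, 0.19, 0.19, 0.19, 0.19, 0.19, 0.19, 0.19, 0.19, 0.19, 0.19, 0.19, 0.19, 0.19, 0.19, 0.19, 0.19, 0.19] step [0.02, 0.02, 0.02, 0.02, 0.02, 0.02, 0.02, 0.02, 0.02, 0.02, 0.02, 0.02, 0.02, 0.02, 0.02, 0.02, 0.02, 0.02, 0.02, 0.02]
[[0.49, -0.16, 0.11], [0.52, -0.09, 0.13], [0.54, -0.01, 0.14], [0.54, 0.07, 0.14], [0.53, 0.15, 0.14], [0.51, 0.23, 0.13]]
{"x": 0, "y": -1, "z": 0, "ax": 0, "ay": 0, "az": -0, "grip": 0.49},
{"x": 0, "y": -3, "z": 0, "ax": 0, "ay": 0, "az": -0, "grip": 0.49},
{"x": 0, "y": -6, "z": 0, "ax": 0, "ay": 0, "az": -0, "grip": 0.49},
{"x": 0, "y": -10.1, "z": -1.7, "ax": 0, "ay": 0, "az": -0, "grip": 0.49},
{"x": 1.8, "y": -9.5, "z": -2.5, "ax": 0, "ay": -0.19, "az": -
[... 1244 characters left out ...]
-0.37), np.float64(-0.08)), (np.float64(5.5), np.float64(-8.6), np.float64(-3.8), np.float64(-0.01), np.float64(-0.56), np.float64(-0.12)), (np.float64(7.4), np.float64(-8.2), np.float64(-4.5), np.float64(-0.03), np.float64(-0.74), np.float64(-0.16)), (np.float64(9.3), np.float64(-7.9), np.float64(-5.0), np.float64(-0.05), np.float64(-0.92), np.float64(-0.19)), (np.float64(11.3), np.float64(-7.7), np.float64(-5.5), np.float64(-0.07), np.float64(-1.11), np.float64(-0.23)), (np.float64(13.3), np.float64(-7.5), np.float64(-5.9), np.float64(-0.1), np.float64(-1.29), np.float64(-0.27)), (np.float64(15.3), np.float64(-7.4), np.float64(-6.2), np.float64(-0.14), np.float64(-1.47), np.float64(-0.3))]
```

View pics/s2.png

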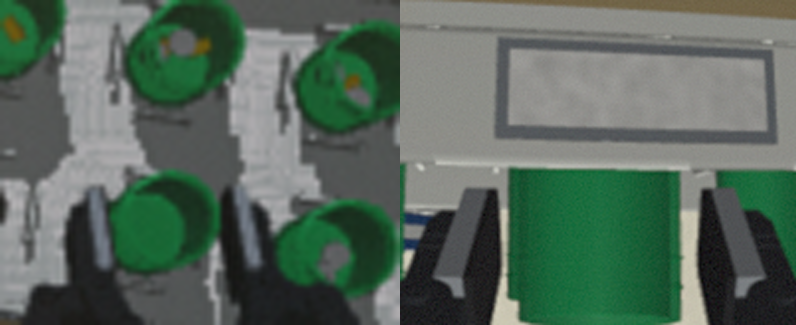

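>>> {"name": "apply_moves", "arguments": {"increments": [{"x": 0, "y": -1, "z": 0, "ax": 0, "ay": 0, "az": 0, "grip": 0.49}, {"x": 0, "y": -3, "z": 0, "ax": 0, "ay": 0, "az": 0, "grip": 0.49}, {"x": 0, "y": -6, "z": 0, "ax": 0, "ay": 0, "az": 0, "grip": 0.49}, {"x": 0, "y": -10.1, "z": -1.7, "ax": 0, "ay": 0, "az": 0, "grip": 0.49}, {"x": 1.8, "y": -9.5, "z": -2.5, "ax": 0, "ay": -0.18, "az": -0.04, "grip": 0.49}, {"x": 3.6, "y": -9, "z": -3.2, "ax": 0, "ay": -0.36, "az": -0.08, "grip": 0.4}, {"x": 5.5, "y": -8.6, "z": -3.8, "ax": -0.01, "ay": -0.54, "az": -0.12, "grip": 0.35}, {"x": 7.4, "y": -8.2, "z": -4.5, "ax": -0.03, "ay": -0.72, "az": -0.16, "grip": 0.35}, {"x": 9.3, "y": -7.9, "z": -5, "ax": -0.05, "ay": -0.9, "az": -0.19, "grip": 0.35}, {"x": 11.3, "y": -7.7, "z": -5.5, "ax": -0.07, "ay": -1.08, "az": -0.23, "grip": 0.35}, {"x": 13.3, "y": -7.5, "z": -5.9, "ax": -0.1, "ay": -1.26, "az": -0.27, "grip": 0.35}, {"x": 15.3, "y": -7.4, "z": -6.2, "ax": -0.14, "ay": -1.44, "az": -0.3, "grip": 0.35}]}}

```text
time_s: 24.15
eef_pos: [0.5388, -0.0073, 0.1378]
eef_rot: [0.32, 0.292, 0.735, -0.521]
wrist_force: [-0.6, 0.6, 0.6]
opening: 0.649
```

Run:
```python
from kin import *
o=ctrl.get_obs(); print(o["time_s"],o["q"].round(2),o["opening"]); path=np.load("path.npy"); print(path[7].round(2))
f=[fk(q) for q in path[8:]]
_=incr(f,.35)
```

```text
24.15 [-0.65  0.07  2.35  1.49  0.76  1.25] 0.6493571627975053
[-0.65  0.07  2.35  1.49  0.76  1.23]
{"x": -0.1, "y": 0.7, "z": -1.8, "ax": -0.03, "ay": -0.21, "az": -0.02, "grip": 0.35},
{"x": -0.1, "y": 1.2, "z": -3.8, "ax": -0.06, "ay": -0.39, "az": -0.03, "grip": 0.35},
{"x": 0.1, "y": 1.8, "z": -5.7, "ax": -0.1, "ay": -0.57, "az": -0.04, "grip": 0.35},
{"x": 0.3, "y": 2.3, "z": -7.7, "ax": -0.14, "ay": -0.75, "az": -0.05, "grip": 0.35},
{"x": 0.6, "y": 2.8, "z": -9.6, "ax": -0.18, "ay": -0.93, "az": -0.05, "grip": 0.35},
{"x": 1, "y": 3.2, "z": -11.6, "ax": -0.22, "ay": -1.11, "az": -0.04, "grip": 0.35},
{"x": 1.5, "y": 3.6, "z": -13.5, "ax": -0.27, "ay": -1.29, "az": -0.03, "grip": 0.35},
{"x": 2.1, "y": 3.9, "z": -15.4, "ax": -0.31, "ay": -1.47, "az": -0.02, "grip": 0.35},
{"x": 2.7, "y": 4.2, "z": -17.3, "ax": -0.36, "ay": -1.65, "az": 0.01, "grip": 0.35},
{"x": 3.4, "y": 4.4, "z": -19.2, "ax": -0.41, "ay": -1.83, "az": 0.04, "grip": 0.35},
{"x": 4.1, "y": 4.6, "z": -21.1, "ax": -0.46, "ay": -2, "az": 0.07, "grip": 0.35},
{"x": 4.9, "y": 4.7, "z": -22.9, "ax": -0.51, "ay": -2.18, "az": 0.12, "grip": 0.35},
```

>>> {"name": "apply_moves", "arguments": {"increments": [{"x": -0.1, "y": 0.6, "z": -1.6, "ax": -0.03, "ay": -0.18, "az": -0.02, "grip": 0.35}, {"x": -0.1, "y": 1.2, "z": -3.6, "ax": -0.06, "ay": -0.36, "az": -0.03, "grip": 0.35}, {"x": 0.1, "y": 1.8, "z": -5.6, "ax": -0.1, "ay": -0.54, "az": -0.04, "grip": 0.35}, {"x": 0.3, "y": 2.3, "z": -7.6, "ax": -0.14, "ay": -0.72, "az": -0.05, "grip": 0.35}, {"x": 0.6, "y": 2.8, "z": -9.6, "ax": -0.18, "ay": -0.9, "az": -0.05, "grip": 0.35}, {"x": 1, "y": 3.2, "z": -11.6, "ax": -0.22, "ay": -1.08, "az": -0.04, "grip": 0.35}, {"x": 1.5, "y": 3.6, "z": -13.5, "ax": -0.27, "ay": -1.26, "az": -0.03, "grip": 0.35}, {"x": 2.1, "y": 3.9, "z": -15.4, "ax": -0.31, "ay": -1.44, "az": -0.02, "grip": 0.35}, {"x": 2.7, "y": 4.2, "z": -17.3, "ax": -0.36, "ay": -1.62, "az": 0.01, "grip": 0.35}, {"x": 3.4, "y": 4.4, "z": -19.2, "ax": -0.41, "ay": -1.8, "az": 0.04, "grip": 0.35}, {"x": 4.1, "y": 4.6, "z": -21.1, "ax": -0.46, "ay": -1.98, "az": 0.07, "grip": 0.35}, {"x": 4.9, "y": 4.7, "z": -22.9, "ax": -0.51, "ay": -2.16, "az": 0.12, "grip": 0.35}]}}

```text
time_s: 25.65
eef_pos: [0.5052, 0.2295, 0.1301]
eef_rot: [0.867, -0.355, 0.141, -0.319]
wrist_force: [0.1, 0.5, -0.3]
opening: 0.652
```

Run:
```python
from kin import *
o=ctrl.get_obs(); print(o["time_s"],o["q"].round(2),o["opening"],o["eef_pos"].round(4))
for b in(.05,0):
    p,R=gr((.562,.2955),-2.275,b,np.pi/4); print(goal(p,R), iknear(p,R,o["q"])[0].round(2))
```

```text
25.65 [-0.13  0.09  2.23  1.16  0.71 -0.3 ] 0.6520614242701273 [0.5052 0.2295 0.1301]
(array([ 0.13,  7.12, -2.08]), array([-0.003, -0.018, -0.006])) [-0.05  0.32  2.16  1.39  0.61 -0.53]
(array([ 0.17, 12.12, -2.09]), array([-0.003, -0.018, -0.006])) [ 0.02  0.45  2.07  1.52  0.56 -0.62]
```

>>> {"name": "apply_moves", "arguments": {"increments": [{"x": 0.05, "y": 3.0, "z": -1.0, "ax": 0, "ay": -0.01, "az": 0, "grip": 0.3}, {"x": 0.13, "y": 6.0, "z": -2.0, "ax": -0.003, "ay": -0.018, "az": -0.006, "grip": 0.3}, {"x": 0.13, "y": 7.1, "z": -2.08, "ax": -0.003, "ay": -0.018, "az": -0.006, "grip": 0.3}, {"x": 0.13, "y": 7.1, "z": -2.08, "ax": -0.003, "ay": -0.018, "az": -0.006, "grip": 0.3}, {"x": 0.13, "y": 7.1, "z": -2.08, "ax": -0.003, "ay": -0.018, "az": -0.006, "grip": 0.3}]}}

```text
time_s: 26.28
eef_pos: [0.529, 0.2561, 0.0662]
eef_rot: [0.867, -0.359, 0.132, -0.319]
wrist_force: [0.4, -0.2, 0.2]
opening: 0.696
```

Run:
```python
from kin import *; from fit import *
o=ctrl.get_obs(); print(o["time_s"],o["q"].round(2),o["opening"],o["eef_pos"].round(4),np.abs(o["dq"]).max())
P=vision.camera_params("wrist"); Pc=dict(P); Pc["t"]=P["t"]+P["R"]@np.load("wcal.npz")["w"]
im=vision.camera("wrist"); cv2.imwrite("pics/t.png",im[:,:,::-1])
r=wlie(im,Pc,(.562,.2955,-2.275)); print(r)
c=r[0][0]
for cc in((.562,.2955,-2.275),c):
    p,R=gr(cc[:2],cc[2],0,np.pi/4); print(goal(p,R))
```

```text
26.275 [-0.05  0.32  2.16  1.39  0.61 -0.53] 0.6964572772560345 [0.529  0.2561 0.0662] 0.008318417813896946
((array([ 0.56206795,  0.29447971, -2.27799695]), np.float64(288.84375)), array([320.10272623, 264.71872517]), array([ 289,  212,   65,  107, 6149], dtype=int32))
(array([-0.05,  5.1 , -0.07]), array([-0.001,  0.   ,  0.001]))
(array([ 0.02,  5.04, -0.13]), array([-0.001,  0.002, -0.001]))
```

View pics/t.png

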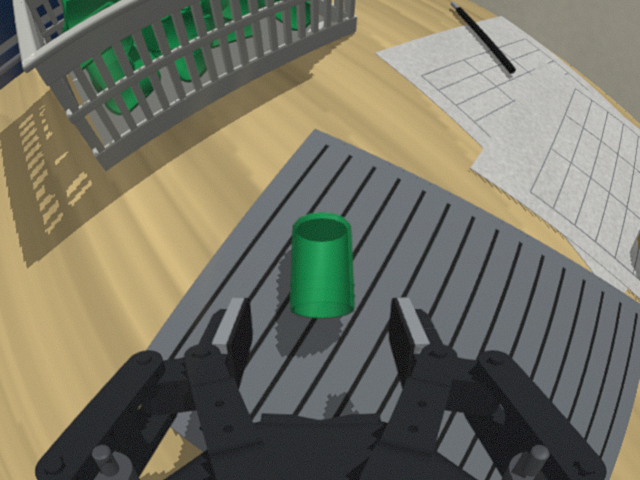

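>>> {"name": "apply_moves", "arguments": {"increments": [{"x": 0.0, "y": 2.0, "z": -0.1, "ax": 0.0, "ay": 0.0, "az": 0.0, "grip": 0.3}, {"x": 0.0, "y": 4.0, "z": -0.1, "ax": 0.0, "ay": 0.0, "az": 0.0, "grip": 0.3}, {"x": 0.0, "y": 5.05, "z": -0.1, "ax": 0.0, "ay": 0.0, "az": 0.0, "grip": 0.3}, {"x": 0.0, "y": 5.05, "z": -0.1, "ax": 0.0, "ay": 0.0, "az": 0.0, "grip": 0.4}, {"x": 0.0, "y": 5.05, "z": -0.1, "ax": 0.0, "ay": 0.0, "az": 0.0, "grip": 0.55}, {"x": 0.0, "y": 5.05, "z": -0.1, "ax": 0.0, "ay": 0.0, "az": 0.0, "grip": 0.65}, {"x": 0.0, "y": 5.05, "z": -0.1, "ax": 0.0, "ay": 0.0, "az": 0.0, "grip": 0.8}, {"x": 0.0, "y": 5.05, "z": -0.1, "ax": 0.0, "ay": 0.0, "az": 0.0, "grip": 0.8}, {"x": 0.0, "y": 5.05, "z": -0.1, "ax": 0.0, "ay": 0.0, "az": 0.0, "grip": 0.8}]}}

```text
time_s: 27.45
eef_pos: [0.5522, 0.2827, 0.0306]
eef_rot: [0.867, -0.359, 0.131, -0.319]
wrist_force: [-3.0, -1.0, 5.9]
opening: 0.381
```

Run:
```python
from kin import *; from fit import *
o=ctrl.get_obs(); q=o["q"]; print(o["time_s"],q.round(2),o["eef_pos"].round(4),o["opening"],o["wrist_force"].round(1))
bt,mt=intool((.562,.295),-2.275); print(bt.round(4),mt.round(3))
P=vision.camera_params("wrist"); Pc=dict(P); Pc["t"]=P["t"]+P["R"]@np.load("wcal.npz")["w"]
im=vision.camera("wrist"); print(wheld(im,Pc,bt[1:]))
bt[0]=0; bt+=[0,.0013,-.0013]; print("bt",bt.round(4))
p,R=pose(); ql,c=iknear(p+[0,0,.10],R,q)
for az in(0.,.15):
    pA,RA=placeTCP((.5918,-.0975,.085),az,bt); qA,c=iknear(pA,RA,np.array([-.57,.1,2.21,1.3,.5,2.95])); print(az,pA.round(4),qA.round(2),c)
np.save("bt3.npy",bt)
path=jpath(ql,qA,21)
for i,x in enumerate(path): x[1]-=.12*np.sin(np.pi*(i+1)/21)
f=chk([ql]+path); np.save("path.npy",np.array(path)); print(np.min([(a+B.apply(bt))[2] for a,B in f]))
_=incr([(p+[0,0,h],R) for h in(.01,.04,.08,.10)]+f[1:9],.8)
```

```text
27.45 [ 0.02  0.45  2.07  1.52  0.56 -0.62] [0.5522 0.2827 0.0306] 0.38053768066942645 [-3.  -1.   5.9]
[-0.0005  0.0364  0.0212] [ 0.001 -0.708 -0.706]
(array([ 0.03764738,  0.02063894,  0.0196722 , -0.00028165]), np.float64(252.609375), array([  278,   241,    86,   133, 10175], dtype=int32))
bt [0.     0.0377 0.0199]
0.0 [ 0.5793 -0.0975  0.1257] [-0.57  0.11  2.21  1.3   0.41  3.01] 1.2241595912514149e-29
0.15 [ 0.5794 -0.0994  0.1257] [-0.64  0.14  2.18  1.23  0.56  2.92] 1.4288239499606487e-21
z [0.131, 0.14, 0.15, 0.159, 0.167, 0.175, 0.182, 0.187, 0.191, 0.193, 0.195, 0.194, 0.192, 0.189, 0.184, 0.178, 0.171, 0.163, 0.154, 0.145, 0.135, 0.126] rot [0.17, 0.17, 0.17, 0.17, 0.17, 0.17, 0.17, 0.17, 0.17, 0.17, 0.17, 0.17, 0.18, 0.18, 0.18, 0.18, 0.18, 0.18, 0.18, 0.18, 0.18] step [0.023, 0.023, 0.022, 0.022, 0.021, 0.021, 0.02, 0.02, 0.02, 0.019, 0.019, 0.019, 0.019, 0.019, 0.019, 0.02, 0.02, 0.02, 0.02, 0.02, 0.02]
0.08499999999828145
{"x": 0, "y": -0.7, "z": 0.7, "ax": 0, "ay": 0, "az": 0, "grip": 0.8},
{"x": 0, "y": -2.8, "z": 2.8, "ax": 0, "ay": 0, "az": 0, "grip": 0.8},
{"x": 0, "y": -5.6, "z": 5.7, "ax": 0, "ay": 0, "az": 0, "grip": 0.8},
{"x": 0, "y": -7.1, "z": 7.1, "ax": 0, "ay": 0, "az": 0, "grip": 0.8},
{"x": 1.9, "y": -8.2, "z": 7.3, "ax": 0.01, "ay": 0.16, "az": -0.03, "grip": 0.8},
{"x": 3.8, "y": -9.4, "z": 7.4, "ax": 0.03, "ay": 0.33, "az": -0.06, "grip": 0.8},
{"x": 5.7, "y": -10.7, "z": 7.5, "ax": 0.05, "ay": 0.49, "az": -0.09, "grip": 0.8},
{"x": 7.5, "y": -11.9, "z": 7.4, "ax": 0.08, "ay": 0.66, "az": -0.12, "grip": 0.8},
{"x": 9.2, "y": -13.2, "z": 7.2, "ax": 0.11, "ay": 0.82, "az": -0.14, "grip": 0.8},
{"x": 10.9, "y": -14.4, "z": 6.9, "ax": 0.14, "ay": 0.99, "az": -0.16, "grip": 0.8},
{"x": 12.5, "y": -15.6, "z": 6.5, "ax": 0.18, "ay": 1.15, "az": -0.18, "grip": 0.8},
{"x": 14, "y": -16.7, "z": 5.9, "ax": 0.21, "ay": 1.32, "az": -0.19, "grip": 0.8},
```

>>> {"name": "apply_moves", "arguments": {"increments": [{"x": 0, "y": -0.7, "z": 0.7, "ax": 0, "ay": 0, "az": 0, "grip": 0.8}, {"x": 0, "y": -2.8, "z": 2.8, "ax": 0, "ay": 0, "az": 0, "grip": 0.8}, {"x": 0, "y": -5.6, "z": 5.7, "ax": 0, "ay": 0, "az": 0, "grip": 0.8}, {"x": 0, "y": -7.1, "z": 7.1, "ax": 0, "ay": 0, "az": 0, "grip": 0.8}, {"x": 1.9, "y": -8.2, "z": 7.3, "ax": 0.01, "ay": 0.16, "az": -0.03, "grip": 0.8}, {"x": 3.8, "y": -9.4, "z": 7.4, "ax": 0.03, "ay": 0.33, "az": -0.06, "grip": 0.8}, {"x": 5.7, "y": -10.7, "z": 7.5, "ax": 0.05, "ay": 0.49, "az": -0.09, "grip": 0.8}, {"x": 7.5, "y": -11.9, "z": 7.4, "ax": 0.08, "ay": 0.66, "az": -0.12, "grip": 0.8}, {"x": 9.2, "y": -13.2, "z": 7.2, "ax": 0.11, "ay": 0.82, "az": -0.14, "grip": 0.8}, {"x": 10.9, "y": -14.4, "z": 6.9, "ax": 0.14, "ay": 0.99, "az": -0.16, "grip": 0.8}, {"x": 12.5, "y": -15.6, "z": 6.5, "ax": 0.18, "ay": 1.15, "az": -0.18, "grip": 0.8}, {"x": 14, "y": -16.7, "z": 5.9, "ax": 0.21, "ay": 1.32, "az": -0.19, "grip": 0.8}]}}

```text
time_s: 29.0
eef_pos: [0.6087, 0.1331, 0.1903]
eef_rot: [0.602, -0.011, 0.571, -0.558]
wrist_force: [0.3, -0.7, -0.3]
opening: 0.386
```

Run:
```python
from kin import *
o=ctrl.get_obs(); print(o["time_s"],o["q"].round(2),o["opening"]); path=np.load("path.npy"); print(path[7].round(2))
f=[fk(q) for q in path[8:]]
_=incr(f,.8)
```

```text
29.0 [-0.23  0.07  2.12  1.19  0.59  0.99] 0.38598972192767855
[-0.23  0.07  2.12  1.2   0.59  0.98]
{"x": 1, "y": -0.7, "z": 1.5, "ax": 0.03, "ay": 0.16, "az": -0, "grip": 0.8},
{"x": 2.2, "y": -1.4, "z": 2.9, "ax": 0.06, "ay": 0.33, "az": -0.01, "grip": 0.8},
{"x": 3.5, "y": -2, "z": 4.1, "ax": 0.08, "ay": 0.5, "az": -0.01, "grip": 0.8},
{"x": 4.9, "y": -2.5, "z": 5.3, "ax": 0.11, "ay": 0.68, "az": -0.01, "grip": 0.8},
{"x": 6.4, "y": -3.1, "z": 6.3, "ax": 0.13, "ay": 0.85, "az": -0.01, "grip": 0.8},
{"x": 8, "y": -3.6, "z": 7.2, "ax": 0.16, "ay": 1.03, "az": -0.01, "grip": 0.8},
{"x": 9.7, "y": -4, "z": 7.9, "ax": 0.18, "ay": 1.2, "az": -0, "grip": 0.8},
{"x": 11.5, "y": -4.5, "z": 8.6, "ax": 0.21, "ay": 1.38, "az": 0.01, "grip": 0.8},
{"x": 13.4, "y": -4.9, "z": 9.1, "ax": 0.23, "ay": 1.56, "az": 0.02, "grip": 0.8},
{"x": 15.3, "y": -5.3, "z": 9.5, "ax": 0.26, "ay": 1.74, "az": 0.03, "grip": 0.8},
{"x": 17.2, "y": -5.7, "z": 9.9, "ax": 0.29, "ay": 1.92, "az": 0.05, "grip": 0.8},
{"x": 19.1, "y": -6.1, "z": 10.1, "ax": 0.31, "ay": 2.1, "az": 0.07, "grip": 0.8},
{"x": 21.1, "y": -6.5, "z": 10.2, "ax": 0.34, "ay": 2.28, "az": 0.1, "grip": 0.8},
```

>>> {"name": "apply_moves", "arguments": {"increments": [{"x": 1, "y": -0.7, "z": 1.5, "ax": 0.03, "ay": 0.16, "az": 0, "grip": 0.8}, {"x": 2.2, "y": -1.4, "z": 2.9, "ax": 0.06, "ay": 0.33, "az": -0.01, "grip": 0.8}, {"x": 3.5, "y": -2, "z": 4.1, "ax": 0.08, "ay": 0.5, "az": -0.01, "grip": 0.8}, {"x": 4.9, "y": -2.5, "z": 5.3, "ax": 0.11, "ay": 0.68, "az": -0.01, "grip": 0.8}, {"x": 6.4, "y": -3.1, "z": 6.3, "ax": 0.13, "ay": 0.85, "az": -0.01, "grip": 0.8}, {"x": 8, "y": -3.6, "z": 7.2, "ax": 0.16, "ay": 1.03, "az": -0.01, "grip": 0.8}, {"x": 9.7, "y": -4, "z": 7.9, "ax": 0.18, "ay": 1.2, "az": 0, "grip": 0.8}, {"x": 11.5, "y": -4.5, "z": 8.6, "ax": 0.21, "ay": 1.38, "az": 0.01, "grip": 0.8}, {"x": 13.4, "y": -4.9, "z": 9.1, "ax": 0.23, "ay": 1.56, "az": 0.02, "grip": 0.8}, {"x": 15.3, "y": -5.3, "z": 9.5, "ax": 0.26, "ay": 1.74, "az": 0.03, "grip": 0.8}, {"x": 17.2, "y": -5.7, "z": 9.9, "ax": 0.29, "ay": 1.92, "az": 0.05, "grip": 0.8}, {"x": 19.1, "y": -6.1, "z": 10.1, "ax": 0.31, "ay": 2.1, "az": 0.07, "grip": 0.8}]}}

```text
time_s: 30.5
eef_pos: [0.5862, -0.084, 0.1354]
eef_rot: [-0.185, 0.571, 0.727, -0.335]
wrist_force: [0.4, -0.9, -0.7]
opening: 0.381
```

Run:
```python
from kin import *
o=ctrl.get_obs(); print(o["time_s"],o["q"].round(2),o["opening"]); bt=np.load("bt3.npy")
for z in(.085,.045):
    p,R=placeTCP((.5918,-.0975,z),.15,bt); print(z,p.round(4),goal(p,R))
```

```text
30.5 [-0.61  0.12  2.18  1.23  0.57  2.77] 0.38075470100414704
0.085 [ 0.5794 -0.0994  0.1257] (array([-1.17,  0.01,  1.55]), array([0.014, 0.176, 0.016]))
0.045 [ 0.5794 -0.0994  0.0857] (array([-0.72,  2.8 ,  4.38]), array([0.014, 0.176, 0.016]))
```

>>> {"name": "apply_moves", "arguments": {"increments": [{"x": -1.1, "y": 0.0, "z": 1.5, "ax": 0.01, "ay": 0.15, "az": 0.01, "grip": 0.8}, {"x": -1.17, "y": 0.01, "z": 1.55, "ax": 0.014, "ay": 0.176, "az": 0.016, "grip": 0.8}, {"x": -0.95, "y": 1.4, "z": 3.0, "ax": 0.014, "ay": 0.176, "az": 0.016, "grip": 0.8}, {"x": -0.72, "y": 2.8, "z": 4.38, "ax": 0.014, "ay": 0.176, "az": 0.016, "grip": 0.8}, {"x": -0.72, "y": 2.8, "z": 4.38, "ax": 0.014, "ay": 0.176, "az": 0.016, "grip": 0.8}, {"x": -0.72, "y": 2.8, "z": 4.38, "ax": 0.014, "ay": 0.176, "az": 0.016, "grip": 0.8}, {"x": -0.72, "y": 2.8, "z": 4.38, "ax": 0.014, "ay": 0.176, "az": 0.016, "grip": 0.8}]}}

```text
time_s: 31.38
eef_pos: [0.58, -0.0995, 0.0868]
eef_rot: [-0.249, 0.602, 0.701, -0.29]
wrist_force: [0.5, -0.5, -0.4]
opening: 0.38
```

Run:
```python
from kin import *; from fit import *
bt=np.load("bt3.npy"); print(ctrl.get_obs()["q"].round(2))
shoot("u",bt,np.pi/4)
im=cv2.imread("pics/u_top.png")[:,:,::-1]; P=vision.camera_params("top")
for c in((.5816,-.161),(.5595,-.2875)): print("placed",heldfit(im,P,np.array([*c,.004]))[0].round(4))
for z in(.017,.010,.006,.004):
    p,R=placeTCP((.5918,-.0975,z),.15,bt); print(z,p.round(4),goal(p,R))
f=lambda c,x0,y0,w,h,s:cv2.resize(c[y0:y0+h,x0:x0+w],None,fx=s,fy=s,interpolation=2)
cv2.imwrite("pics/u2.png",np.hstack([f(cv2.imread("pics/u_top.png"),340,165,80,65,5),f(cv2.imread("pics/u_side.png"),290,180,70,65,5)]))
```

```text
[-0.64  0.24  2.18  1.4   0.53  2.72]
dq 0.0066 moved [-0.0001 -0.     -0.0001] t 31.425
wheld [ 0.0378  0.0212 -0.0049 -0.0001] 1665.8
nominal base [ 0.5925 -0.0977  0.0461] wrist base [ 0.5917 -0.0978  0.0451]
top [ 0.5886 -0.0971] [41, 785, 328]
side [ 0.6046 -0.0919] [146, 593, 387]
placed [ 0.5783 -0.1604]
placed [ 0.5558 -0.2865]
0.017 [ 0.5794 -0.0994  0.0577] (array([0.02, 2.  , 2.06]), array([ 0.001,  0.001, -0.   ]))
0.01 [ 0.5794 -0.0994  0.0507] (array([0.02, 2.5 , 2.55]), array([ 0.001,  0.001, -0.   ]))
0.006 [ 0.5794 -0.0994  0.0467] (array([0.03, 2.78, 2.83]), array([ 0.001,  0.001, -0.   ]))
0.004 [ 0.5794 -0.0994  0.0447] (array([0.03, 2.92, 2.98]), array([ 0.001,  0.001, -0.   ]))
```

View pics/u2.png

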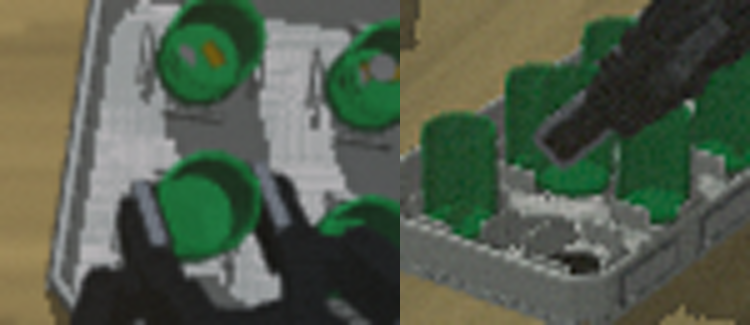

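>>> {"name": "apply_moves", "arguments": {"increments": [{"x": 0.02, "y": 0.7, "z": 0.75, "ax": 0, "ay": 0, "az": 0, "grip": 0.8}, {"x": 0.02, "y": 1.5, "z": 1.56, "ax": 0, "ay": 0, "az": 0, "grip": 0.8}, {"x": 0.02, "y": 2.0, "z": 2.06, "ax": 0, "ay": 0, "az": 0, "grip": 0.8}, {"x": 0.02, "y": 2.0, "z": 2.06, "ax": 0, "ay": 0, "az": 0, "grip": 0.8}, {"x": 0.02, "y": 2.25, "z": 2.31, "ax": 0, "ay": 0, "az": 0, "grip": 0.8}, {"x": 0.02, "y": 2.25, "z": 2.31, "ax": 0, "ay": 0, "az": 0, "grip": 0.8}]}}

```text
time_s: 32.28
eef_pos: [0.5794, -0.0995, 0.0542]
eef_rot: [-0.249, 0.603, 0.701, -0.29]
wrist_force: [-0.7, 0.7, 0.1]
opening: 0.382
```

Run:
```python
from kin import *; from fit import *
bt=np.load("bt3.npy"); p,R=pose(); base=p+R.apply(bt); print(base)
im=vision.camera("top"); print(heldfit(im,vision.camera_params("top"),base)[0])
for z in(.006,.004):
    p,R=placeTCP((.5918,-.0975,z),.15,bt); print(z,p.round(4),goal(p,R))
```

```text
[ 0.59184667 -0.09760323  0.01353621]
[ 0.58784667 -0.09760323]
0.006 [ 0.5794 -0.0994  0.0467] (array([0.01, 0.54, 0.54]), array([ 0.001,  0.001, -0.   ]))
0.004 [ 0.5794 -0.0994  0.0447] (array([0.01, 0.68, 0.68]), array([ 0.001,  0.001, -0.   ]))
```

>>> {"name": "apply_moves", "arguments": {"increments": [{"x": 0.01, "y": 0.2, "z": 0.2, "ax": 0, "ay": 0, "az": 0, "grip": 0.8}, {"x": 0.01, "y": 0.4, "z": 0.4, "ax": 0, "ay": 0, "az": 0, "grip": 0.8}, {"x": 0.01, "y": 0.56, "z": 0.56, "ax": 0, "ay": 0, "az": 0, "grip": 0.8}, {"x": 0.01, "y": 0.56, "z": 0.56, "ax": 0, "ay": 0, "az": 0, "grip": 0.8}]}}

```text
time_s: 32.83
eef_pos: [0.5793, -0.0993, 0.0461]
eef_rot: [-0.249, 0.602, 0.701, -0.29]
wrist_force: [-1.2, -0.7, -1.3]
opening: 0.382
```

>>> {"name": "apply_moves", "arguments": {"increments": [{"x": 0.0, "y": 0.07, "z": 0.07, "ax": 0, "ay": 0, "az": 0, "grip": 0.8}, {"x": 0.0, "y": 0.12, "z": 0.12, "ax": 0, "ay": 0, "az": 0, "grip": 0.8}, {"x": 0.0, "y": 0.12, "z": 0.12, "ax": 0, "ay": 0, "az": 0, "grip": 0.8}]}}

```text
time_s: 33.2
eef_pos: [0.5799, -0.0994, 0.0452]
eef_rot: [-0.248, 0.603, 0.701, -0.29]
wrist_force: [-1.2, 1.1, 4.5]
opening: 0.38
```

>>> {"name": "apply_moves", "arguments": {"increments": [{"x": 0.0, "y": -0.02, "z": -0.02, "ax": 0, "ay": 0, "az": 0, "grip": 0.62}, {"x": 0.0, "y": -0.02, "z": -0.02, "ax": 0, "ay": 0, "az": 0, "grip": 0.58}, {"x": 0.0, "y": -0.02, "z": -0.02, "ax": 0, "ay": 0, "az": 0, "grip": 0.53}, {"x": 0.0, "y": -0.02, "z": -0.02, "ax": 0, "ay": 0, "az": 0, "grip": 0.49}, {"x": 0.0, "y": -0.02, "z": -0.02, "ax": 0, "ay": 0, "az": 0, "grip": 0.49}]}}

```text
time_s: 33.83
eef_pos: [0.5798, -0.0994, 0.0454]
eef_rot: [-0.248, 0.603, 0.701, -0.29]
wrist_force: [0.8, 0.2, 0.0]
opening: 0.51
```

Run:
```python
from kin import *; from fit import *
o=ctrl.get_obs(); print(o["time_s"],o["wrist_force"].round(1),o["opening"])
a=vision.camera("top")[:,:,::-1]; b=vision.camera("wrist")[:,:,::-1]
f=lambda c,x0,y0,w,h,s:cv2.resize(c[y0:y0+h,x0:x0+w],None,fx=s,fy=s,interpolation=2)
cv2.imwrite("pics/v2.png",np.hstack([f(a,340,165,80,65,5),f(b,220,200,200,164,325/164)[:325]]))
```

```text
33.825 [0.8 0.2 0. ] 0.5103246606736724
```

View pics/v2.png

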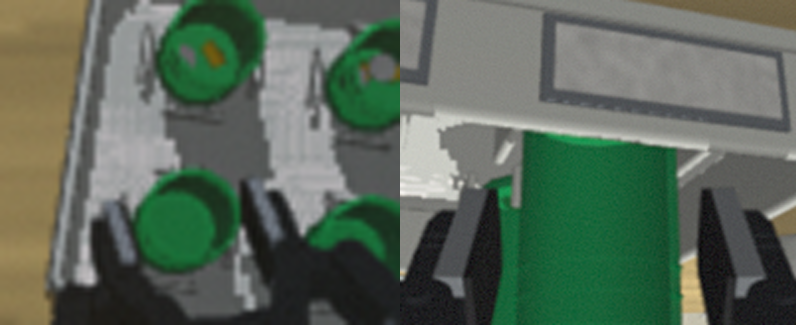

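>>> {"name": "apply_moves", "arguments": {"increments": [{"x": 0, "y": -1, "z": 0, "ax": 0, "ay": 0, "az": 0, "grip": 0.49}, {"x": 0, "y": -3, "z": 0, "ax": 0, "ay": 0, "az": 0, "grip": 0.49}, {"x": 0, "y": -6, "z": 0, "ax": 0, "ay": 0, "az": 0, "grip": 0.49}, {"x": 0, "y": -11, "z": 0, "ax": 0, "ay": 0, "az": 0, "grip": 0.49}, {"x": 0, "y": -15, "z": -1, "ax": 0, "ay": 0, "az": 0, "grip": 0.49}, {"x": 0, "y": -15, "z": -1, "ax": 0, "ay": 0, "az": 0, "grip": 0.49}, {"x": 0, "y": -15, "z": -1, "ax": 0, "ay": 0, "az": 0, "grip": 0.49}]}}

```text
time_s: 34.8
eef_pos: [0.4815, -0.1144, 0.1584]
eef_rot: [-0.248, 0.603, 0.701, -0.29]
wrist_force: [0.1, 0.7, 0.3]
opening: 0.511
```

Run:
```python
from kin import *; from fit import *
o=ctrl.get_obs(); print(o["time_s"],o["eef_pos"].round(3),o["wrist_force"].round(1))
P=vision.camera_params("top"); im=vision.camera("top"); old=cv2.imread("pics/a_top.png")[:,:,::-1]
s=vision.camera("side")
for nm,c in(("A",(.5886,-.0976)),("B",(.5783,-.1608)),("C",(.5578,-.2873))): print(nm,heldfit(im,P,np.array([*c,.004]))[0].round(4),c)
for c in((.568,-.223),(.620,-.297),(.6305,-.2335),(.641,-.17),(.651,-.107)): print("set",heldfit(old,P,np.array([*c,.004]))[0].round(4),heldfit(im,P,np.array([*c,.004]))[0].round(4))
f=lambda c,x0,y0,w,h,s:cv2.resize(c[y0:y0+h,x0:x0+w],None,fx=s,fy=s,interpolation=2)[:,:,::-1]
cv2.imwrite("pics/w2.png",np.hstack([f(im,345,145,170,120,2.5),f(s,270,165,130,120,2.5)]))
```

```text
34.8 [ 0.482 -0.114  0.158] [0.1 0.7 0.3]
A [ 0.588  -0.0974] (0.5886, -0.0976)
B [ 0.5783 -0.1602] (0.5783, -0.1608)
C [ 0.5556 -0.2866] (0.5578, -0.2873)
set [ 0.5674 -0.223 ] [ 0.5678 -0.2231]
set [ 0.6199 -0.2967] [ 0.62   -0.2967]
set [ 0.6305 -0.2335] [ 0.6306 -0.2337]
set [ 0.6404 -0.1704] [ 0.6403 -0.1706]
set [ 0.6511 -0.1073] [ 0.6511 -0.1074]
```

View pics/w2.png

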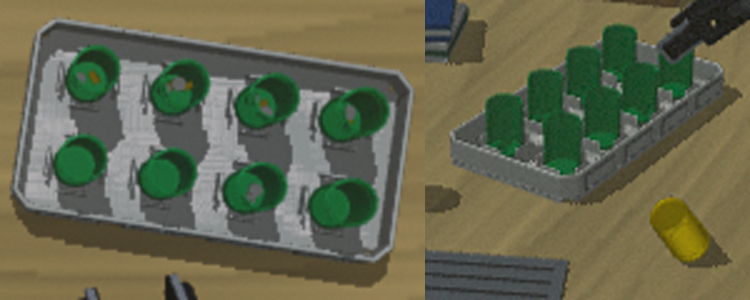

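Run:
```python
from fit import *
im=vision.camera("wrist"); cv2.imwrite("pics/x.png",im[:,:,::-1])
t=vision.camera("top"); P=vision.camera_params("top")
for nm,c in(("A",(.588,-.0974)),("B",(.5783,-.1602)),("C",(.5556,-.2866))):
    print(nm,[(z,round(float(heldfit(t,P,np.array([*c,z]))[1]),1)) for z in(.004,.008,.016)])
```

```text
A [(0.004, 38.7), (0.008, 39.4), (0.016, 41.6)]
B [(0.004, 33.4), (0.008, 34.6), (0.016, 37.3)]
C [(0.004, 75.5), (0.008, 78.0), (0.016, 82.7)]
```

View pics/x.png

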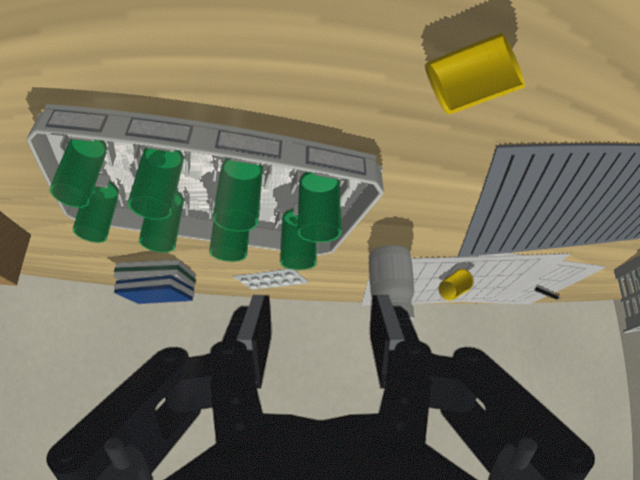

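```bash
python3 -c "
from bench import ticket,ctrl
print(ticket.hand_in(), ctrl.get_obs()['time_s'])"
```

```text
the job is handed in; nothing more can be done
the job is handed in; nothing more can be done
```

I stood the three green cups from the mat mouth up in the three empty front-row compartments, then backed the arm clear and handed the job in at about 35 s of the 70 s limit. No verdict was reported.

**Placing:** each cup was lowered until the wrist felt the compartment floor, at about 14 N, 7 N and 5 N. The base heights worked out from the arm pose agreed with the floor.

**Centring (top camera, after placing):**

| Compartment | Offset from disc centre |
|---|---|
| First from the left in the top picture | about 0.6 mm |
| Second from the left | about 0.6 mm |
| Rightmost | about 2.3 mm, towards the robot (limit 6 mm) |

**Bystanders:** the five set-out cups moved less than 0.5 mm between the first and last top pictures. I never went near the jar; I only saw that it was still standing and did not measure its position. I left the yellow cups alone.

**Checks that disagreed:**
- The side camera read 2 to 3 mm farther from the robot than the top camera on the mat cups and discs. Its fits of the second and third cups in the gripper were unusable because other cups overlapped them.
- The wrist camera's calibration was about 1.5 mm off, so I corrected it and relied on comparing against the top camera.
- The rightmost cup's outline fitted less cleanly than the other two. The fit barely told one base height from another, so I rely on the floor contact and the level rims in the last wrist picture.

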